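Unnest the sample cups, set them out by size on the warming rails and switch the rails on

TASK

The sample cups are stacked inside one another: take them apart and stand every cup upright on the middle line of its own raised warming rail - large cups (red band) on the red-ended rail, medium (yellow) on the yellow-ended one, small (blue) on the blue-ended one - with nothing left nested. When all of them are standing on their rails, press the green button fully down to switch the rails on, leaving the cups standing there and the other things on the bench where they are.

Things in the scene. Friction and masses are not known exactly. Their poses are not given: they have to be found in the camera images.
- large_1: large sample cup, loose: round straight aluminium cup with a red rim (top 14 mm), outer diameter 64 mm, height 46 mm, bore 56 mm, base 22 mm thick (240 g, give or take). Origin: centre of its underside, z axis up out of its mouth. Starts upright on the table. At the start medium_1 stands loosely inside it.
- large_2: large sample cup, loose: round straight aluminium cup with a red rim (top 14 mm), outer diameter 64 mm, height 46 mm, bore 56 mm, base 22 mm thick (240 g, give or take). Origin: centre of its underside, z axis up out of its mouth. Starts upright on the table. At the start medium_2 stands loosely inside it.
- medium_1: medium sample cup, loose: round straight aluminium cup with a yellow rim (top 14 mm), outer diameter 48 mm, height 52 mm, bore 40 mm, base 22 mm thick (150 g, give or take). Origin: centre of its underside, z axis up out of its mouth. Starts inside large_1 on its inner floor, so its rim stands 28 mm proud of large_1's rim. At the start small_1 (if there) stands loosely inside it.
- medium_2: medium sample cup, loose: round straight aluminium cup with a yellow rim (top 14 mm), outer diameter 48 mm, height 52 mm, bore 40 mm, base 22 mm thick (150 g, give or take). Origin: centre of its underside, z axis up out of its mouth. Starts inside large_2 on its inner floor, so its rim stands 28 mm proud of large_2's rim. At the start small_2 (if there) stands loosely inside it.
- medium_3: medium sample cup, loose: round straight aluminium cup with a yellow rim (top 14 mm), outer diameter 48 mm, height 52 mm, bore 40 mm, base 22 mm thick (150 g, give or take). Origin: centre of its underside, z axis up out of its mouth. Starts upright on the table. At the start small_3 (if there) stands loosely inside it.
- small_1: small sample cup, loose: round straight aluminium cup with a blue rim (top 14 mm), outer diameter 32 mm, height 62 mm, bore 26 mm, base 22 mm thick (75 g, give or take). Origin: centre of its underside, z axis up out of its mouth. Starts inside medium_1 on its inner floor, so its rim stands 32 mm proud of medium_1's rim.  May be absent in some starts.
- small_2: small sample cup, loose: round straight aluminium cup with a blue rim (top 14 mm), outer diameter 32 mm, height 62 mm, bore 26 mm, base 22 mm thick (75 g, give or take). Origin: centre of its underside, z axis up out of its mouth. Starts inside medium_2 on its inner floor, so its rim stands 32 mm proud of medium_2's rim.  May be absent in some starts.
- small_3: small sample cup, loose: round straight aluminium cup with a blue rim (top 14 mm), outer diameter 32 mm, height 62 mm, bore 26 mm, base 22 mm thick (75 g, give or take). Origin: centre of its underside, z axis up out of its mouth. Starts inside medium_3 on its inner floor, so its rim stands 32 mm proud of medium_3's rim.  May be absent in some starts.
- deck_large (a point): centre of the top face of the broad warming rail for large cups: a fixed, level, raised steel bar 240 mm long (along this point's x) and 110 mm wide (y), z up; top 45 mm above the table, with red ends, on two low feet up to 8 mm wider per side. The three rails stand side by side, centres about 115 mm apart, in any order.
- deck_medium (a point): centre of the top face of the narrow warming rail for medium cups: a fixed, level, raised steel bar 240 mm long (along this point's x) and 38 mm wide (y), z up; top 45 mm above the table, with yellow ends, on two low feet up to 8 mm wider per side. Narrower than the cup, which overhangs it on both sides. The three rails stand side by side, centres about 115 mm apart, in any order.
- deck_small (a point): centre of the top face of the narrow warming rail for small cups: a fixed, level, raised steel bar 240 mm long (along this point's x) and 26 mm wide (y), z up; top 45 mm above the table, with blue ends, on two low feet up to 8 mm wider per side. Narrower than the cup, which overhangs it on both sides. The three rails stand side by side, centres about 115 mm apart, in any order.
- warm_switch (a joint): travel in m of the green round push button that switches the rails on: 0 released, 0.006 fully down (then about 4 N); springs back
- warm_switch_top (a point): centre of the top of the green button (radius 16 mm), which sits on a fixed grey box 90 x 80 x 45 mm; pressed straight down
- cell: bystander, loose: stepped steel pressure cell, 52 mm diameter, 100 mm tall, standing; origin under its centre
- weight: bystander, loose: brass weight with a knob, 40 mm diameter, 52 mm tall; origin under its centre
- bottle: bystander, loose: amber bottle, 60 mm diameter, 150 mm tall, standing; origin under its centre
- collar: bystander, loose: steel collar, 48 mm diameter, 26 mm tall; origin under its centre
- driver: bystander, loose: screwdriver lying on the table beside the rails, about 200 mm long along its x; origin under its middle

How it is judged:
On the way, in this order (a step that is already met when the one before it is completed fails the run):
1. every cup that is there stands upright and released on the rail of its size (z of large_1 in the frame of deck_large between -0.004 and 0.005 m and y of large_1 in the frame of deck_large between -0.025 and 0.025 m and x of large_1 in the frame of deck_large between -0.115 and 0.115 m and angle between each of large_1, large_2, medium_1, medium_2, medium_3, small_1, small_2, small_3's own z axis and vertical below 0.1 rad and linear speed of each of large_1, large_2, medium_1, medium_2, medium_3, small_1, small_2, small_3 below 0.02 m/s and contact force between the fingers and large_1 below 0.05 N and z of large_2 in the frame of deck_large between -0.004 and 0.005 m and y of large_2 in the frame of deck_large between -0.025 and 0.025 m and x of large_2 in the frame of deck_large between -0.115 and 0.115 m and contact force between the fingers and large_2 below 0.05 N and z of medium_1 in the frame of deck_medium between -0.004 and 0.005 m and y of medium_1 in the frame of deck_medium between -0.012 and 0.012 m and x of medium_1 in the frame of deck_medium between -0.115 and 0.115 m and contact force between the fingers and medium_1 below 0.05 N and z of medium_2 in the frame of deck_medium between -0.004 and 0.005 m and y of medium_2 in the frame of deck_medium between -0.012 and 0.012 m and x of medium_2 in the frame of deck_medium between -0.115 and 0.115 m and contact force between the fingers and medium_2 below 0.05 N and z of medium_3 in the frame of deck_medium between -0.004 and 0.005 m and y of medium_3 in the frame of deck_medium between -0.012 and 0.012 m and x of medium_3 in the frame of deck_medium between -0.115 and 0.115 m and contact force between the fingers and medium_3 below 0.05 N and z of small_1 in the frame of deck_small between -0.004 and 0.005 m and y of small_1 in the frame of deck_small between -0.009 and 0.009 m and x of small_1 in the frame of deck_small between -0.115 and 0.115 m and contact force between the fingers and small_1 below 0.05 N and z of small_2 in the frame of deck_small between -0.004 and 0.005 m and y of small_2 in the frame of deck_small between -0.009 and 0.009 m and x of small_2 in the frame of deck_small between -0.115 and 0.115 m and contact force between the fingers and small_2 below 0.05 N and z of small_3 in the frame of deck_small between -0.004 and 0.005 m and y of small_3 in the frame of deck_small between -0.009 and 0.009 m and x of small_3 in the frame of deck_small between -0.115 and 0.115 m and contact force between the fingers and small_3 below 0.05 N), for 0.3 s.
2. then the green button is pressed down (value of joint warm_switch above 0.0048 m), for 0.05 s.
At the end, for the whole second after the job is handed in: Every cup present stands upright (within 0.1 rad) and still on top of the rail of its own size, its centre within 25 mm (large), 12 mm (medium) or 9 mm (small) of the rail's centre line and within the rail's length, released; the button has been pressed at least 4.8 mm after that and let go (all of step 1 and value of joint warm_switch below 0.002 m); the robot touches nothing.
It fails at once if the cell is shoved more than 60 mm from its place (distance of cell from where it was at the start of the episode above 0.06 m).
It fails at once if the weight is shoved more than 60 mm from its place (distance of weight from where it was at the start of the episode above 0.06 m).
It fails at once if the bottle is shoved more than 60 mm from its place (distance of bottle from where it was at the start of the episode above 0.06 m).
It fails at once if the collar is shoved more than 60 mm from its place (distance of collar from where it was at the start of the episode above 0.06 m).
It fails at once if the driver is shoved more than 60 mm from its place (distance of driver from where it was at the start of the episode above 0.06 m).
Of small_1, small_2, small_3 only 1 to 3 are there at a start; the rules pass over those that are not, and their reading is None.
At some moment in a run one of large_1, large_2 may be knocked a few centimetres aside while the robot is not near it.
Once in a run the grip may slacken for a moment while it holds something.
It also fails if it takes over 210 s, if anything falls off the work surface, if the arm or the gripper's body presses on something with over 40 N, if the wrist force passes 120 N, or if a joint passes its speed limit or range.

ROBOT

A 6-joint arm with a two-finger parallel gripper is mounted at the origin on the work surface. World frame = base frame: x ahead of the robot, y to its left, z up, the work surface at z = 0. Lengths are in m, angles in rad, forces in N, time in s.
With the tool pointing down it reaches from about 0.25 to 0.725 m from the base axis. Payload 4 kg.
Tool frame: the origin (TCP) lies on the centre line of the jaws, within the pads' length; the fingertips stand 14 mm ahead of it and the grasp point (between the pads) lies 5 mm behind it; z points along the fingers, x is the direction in which the jaws open and shut, and the axes are right-handed (so a half turn about z gives the same grasp; the last joint's range is limited). The gripper opens to 85 mm and grips with 20 to 120 N. Pads are 22 mm wide; open, the fingers measure 114 mm over their backs; the gripper's body (76 mm by 85 mm) begins 54 mm behind the grasp point. The pads swing forward as they close: fully open they stand 13 mm farther back than shut.
Start: joints at [1.168, 0.241, 0.005, 1.335, 0, 1.571], TCP at [0.196, 0.46, 0.245] pointing down, gripper open.
Joint ranges: [-2.72, 2.72], [-1.05, 1.87], [-1.09, 1.28], [-1.99, 2.15], [-1.42, 1.44], [-3.14, 3.14]. Speed limits (rad/s): [2.79, 2.79, 3.14, 3.14, 3.14, 3.14].

INTERFACE

Orientations are given as a unit quaternion [x, y, z, w].
In Python, from workcell import bot gives the robot as it stands.
- The arm moves only by the tool play_rows, never from a script. Its argument "motion" is a list of rows, each an object with "fingers": the closure, from -1 (fully open) to 1 (shut), so that 0 is half open; "translation": the shift along the tool's x, y, z in cm, a list of three; "roll": the turn about the tool's z in degrees. A call has 1 to 20 rows; each row is the pose to reach, as a shift and turn from the pose commanded when the call began, along the tool's axes at that moment; what a row does not reach only later rows make up. A row lasts 1/12 s, in which the tool goes at most 41.7 mm and 7.16 degrees, less where a joint would pass 70% of its speed; a pose out of reach is approached as far as the arm can. A call with a gripper value outside its range is refused whole. The fingers move at their own pace and stop on an object; the grip force is fixed at half the most. Time passes only in rows, so rows that repeat a pose let the fingers close. It gives the time, the measured TCP pose, the force and the opening at its end, in the units of the state.
- bot.get_obs(): the state, without advancing time (a new reading comes with each control period).
- bot.camera(name): name is "scene" or "side" or "wrist"; returns a dict with "pixels" (480x640x3 uint8, red, green, blue), "intrinsics" (3x3 intrinsics, pixels), "world_to_cam" (4x4, takes a point from world to camera coordinates). Camera axes: x right, y down, z forward; pixel columns grow to the right and rows downward; lengths in m; the calibration is good to about 2 mm. A picture is of the moment at which its call begins. There is no depth.
- bot.job_done(): hands the job in, once; it reports no verdict.
The state is a dict: "clock": time; "joint_pos": joint angles; "joint_vel": joint speeds; "tau": joint torques, N m; "eef_pos": TCP position; "tool_rot": TCP orientation; "ft_force": force on the tool from outside, world axes, zero at the start; "ft_torque": the same for the moment, N m; "grip_width": finger opening in m.
Only numpy, scipy, OpenCV 4.12 (cv2) and the standard library are available. Lean on these libraries where they do the work, as an engineer would, in place of code of your own. Each camera call takes 0.05 s, during which the arm holds its last target. There are 200 camera calls.

## Working session

There is one attempt and no reset: what is moved stays moved. The work goes in short steps, Python scripts to look and compute and a tool call to move; the robot and the scene stay as the last step left them, time stands still between calls to the robot, and variables do not carry over. Pictures are saved under pics/ and viewed, about 12 in all and at most 16, crops included, and the job is handed in when it is done.

Besides the shell and the picture viewer there is one more tool, called after "Request:" as name(argument=value, ...) on one line, values as JSON. play_rows: Moves the arm, as the interface text tells. Its arguments: {"type":"object","properties":{"motion":{"type":"array","items":{"type":"object","properties":{"fingers":{"type":"number"},"translation":{"type":"array","items":{"type":"number"}},"roll":{"type":"number"}}}}},"required":["motion"]}

```bash
mkdir -p pics; cat > h.py <<'E'
import numpy as np,cv2
from workcell import bot
def shot(n,f=None):
    c=bot.camera(n); 
    if f: cv2.imwrite('pics/'+f,cv2.cvtColor(c['pixels'],cv2.COLOR_RGB2BGR))
    return c
def proj(c,P):
    P=np.atleast_2d(P); w=c['world_to_cam']; q=P@w[:3,:3].T+w[:3,3]; q=q@np.array(c['intrinsics']).T
    return q[:,:2]/q[:,2:]
def ray(c,uv,z):
    w=np.array(c['world_to_cam']); R=w[:3,:3]; o=-R.T@w[:3,3]
    uv=np.atleast_2d(uv).astype(float); d=np.c_[uv,np.ones(len(uv))]@np.linalg.inv(c['intrinsics']).T@R
    return o+d*((z-o[2])/d[:,2])[:,None]
E
python3 - <<'E'
from h import *
for n in('scene','side','wrist'):
    c=shot(n,n+'0.png'); w=c['world_to_cam']; print(n,-w[:3,:3].T@w[:3,3], c['intrinsics'][0])
print(bot.get_obs())
E
```

```text
scene [ 1.39022915 -0.06825855  0.99028624] [554.45949038   0.         313.1479442 ]
side [ 0.31706204 -0.60190338  0.81425182] [494.78254686   0.         331.46869479]
wrist [0.12921116 0.4885291  0.37361165] [353.47021808   0.         310.81115041]
{'clock': 0.15, 'joint_pos': array([1.16800975e+00, 2.41286981e-01, 4.05433573e-03, 1.33518642e+00,
       2.37133279e-06, 1.57077839e+00]), 'joint_vel': array([-1.41005958e-03, -3.52280415e-03,  4.77376232e-03, -1.45849009e-03,
       -6.67070206e-04,  8.07247300e-05]), 'tau': array([ 8.61050758e-04, -3.72635186e+01,  2.52638894e+01,  1.23626270e-02,
        1.34955571e-04, -9.88116852e-06]), 'eef_pos': array([0.19581806, 0.45958032, 0.24460181]), 'tool_rot': array([ 8.34255961e-01,  5.51376762e-01, -6.77552266e-04,  4.46369428e-04]), 'ft_force': array([ 1.02217466,  0.25337618, -0.26247432]), 'ft_torque': array([ 0.01832302, -0.00478245,  0.04580095]), 'grip_width': 0.08527797340654186}
```

View pics/scene0.png

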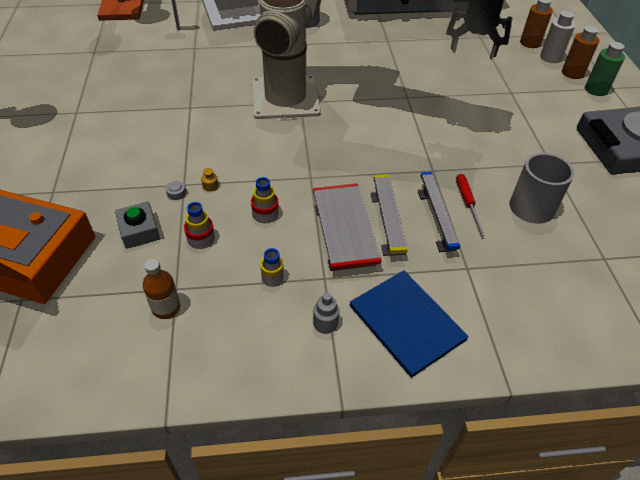

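View pics/side0.png

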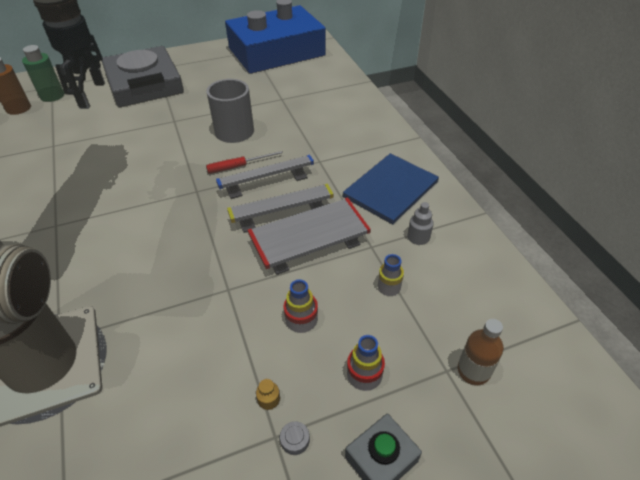

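Three stacks are present, all with blue-rimmed small cups: scene (264,198), (198,223) and medium-only at (272,266). The rails run red, yellow, blue from left to right at (347,227), (391,215) and (440,210). The button is at (134,215).

```bash
cat >> h.py <<'E'
from scipy.spatial.transform import Rotation as Ro
HSV={'blue':[((110,150,60),(130,255,255))],'yellow':[((22,150,80),(35,255,255))],'red':[((0,170,80),(8,255,255)),((172,170,80),(180,255,255))],'green':[((50,120,50),(75,255,255))]}
def blobs(c,col,amin=25,roi=None):
    h=cv2.cvtColor(c['pixels'],cv2.COLOR_RGB2HSV); m=sum(cv2.inRange(h,*r) for r in HSV[col])
    m=cv2.morphologyEx(m,cv2.MORPH_CLOSE,np.ones((3,3),np.uint8))
    out=[]
    for k in cv2.findContours(m,cv2.RETR_EXTERNAL,cv2.CHAIN_APPROX_NONE)[0]:
        if len(k)<5 or cv2.contourArea(k)<amin: continue
        out.append(k[:,0,:])
    return out
def tri(cs,uvs):
    A=[];b=[]
    for c,uv in zip(cs,uvs):
        w=np.array(c['world_to_cam']);R=w[:3,:3];o=-R.T@w[:3,3]
        d=np.linalg.inv(c['intrinsics'])@np.r_[uv,1.]@R; d/=np.linalg.norm(d)
        M=np.eye(3)-np.outer(d,d);A.append(M);b.append(M@o)
    x=np.linalg.lstsq(np.vstack(A),np.hstack(b),rcond=None)[0]
    return x,max(np.linalg.norm(M@x-bb) for M,bb in zip(A,b))
E
python3 - <<'E'
from h import *
S,D=shot('scene'),shot('side')
for col in HSV:
    for n,c in(('scene',S),('side',D)):
        for k in blobs(c,col):
            x,y,w,h=cv2.boundingRect(k)
            ct=k.min(0)/2+k.max(0)/2
            p=ray(c,ct,.045)[0]
            if 0<p[0]<.9 and abs(p[1])<.6: print(col,n,'ctr',ct,'wh',w,h,'A',cv2.contourArea(k),'xy@.045',p[:2].round(3))
E
```

```text
blue scene ctr [271.  255.5] wh 15 16 A 155.5 xy@.045 [ 0.636 -0.071]
blue scene ctr [453.5 246. ] wh 12 7 A 35.5 xy@.045 [0.644 0.334]
blue scene ctr [194. 209.] wh 15 15 A 49.5 xy@.045 [ 0.483 -0.242]
blue scene ctr [262.5 183.5] wh 14 14 A 117.0 xy@.045 [ 0.411 -0.081]
blue side ctr [367.5 344. ] wh 18 17 A 28.5 xy@.045 [ 0.551 -0.199]
yellow scene ctr [271.  266.5] wh 23 18 A 85.5 xy@.045 [ 0.666 -0.072]
yellow scene ctr [398. 250.] wh 17 7 A 81.5 xy@.045 [0.645 0.208]
yellow scene ctr [196.5 219.5] wh 22 18 A 78.0 xy@.045 [ 0.516 -0.235]
yellow scene ctr [263.5 194. ] wh 20 17 A 69.0 xy@.045 [ 0.447 -0.08 ]
yellow side ctr [366.5 357. ] wh 28 23 A 134.5 xy@.045 [ 0.539 -0.222]
yellow side ctr [299.5 300.5] wh 26 20 A 78.5 xy@.045 [ 0.47  -0.065]
yellow side ctr [391.  274.5] wh 23 14 A 40.5 xy@.045 [ 0.66  -0.072]
red scene ctr [355.5 262. ] wh 50 9 A 122.0 xy@.045 [0.67 0.11]
red scene ctr [198. 227.] wh 29 19 A 53.0 xy@.045 [ 0.54  -0.231]
red scene ctr [264.  202.5] wh 27 16 A 52.0 xy@.045 [ 0.475 -0.079]
red scene ctr [335.  186.5] wh 45 6 A 32.5 xy@.045 [0.435 0.094]
red scene ctr [465.5 188.5] wh 18 30 A 228.0 xy@.045 [0.468 0.411]
red side ctr [365.5 368. ] wh 36 23 A 71.5 xy@.045 [ 0.528 -0.24 ]
red side ctr [258. 247.] wh 19 35 A 58.0 xy@.045 [0.434 0.095]
red side ctr [225.5 162.5] wh 36 10 A 94.0 xy@.045 [0.436 0.396]
green scene ctr [132.5 212. ] wh 14 11 A 101.5 xy@.045 [ 0.481 -0.383]
green side ctr [384.5 445. ] wh 22 23 A 359.0 xy@.045 [ 0.502 -0.369]
```

```bash
sed -i "s/'blue':\[((110,150,60)/'blue':[((105,120,40)/; s/'yellow':\[((22,150,80),(35/'yellow':[((20,120,40),(38/; s/((0,170,80),(8,/((0,150,40),(9,/; s/((172,170,80)/((170,150,40)/" h.py
python3 - <<'E'
from h import *
S,D=shot('scene'),shot('side')
B={}
for col in HSV:
    B[col]=[[],[]]
    for i,c in enumerate((S,D)):
        for k in blobs(c,col,12):
            if cv2.contourArea(cv2.convexHull(k))>2000: continue
            x,y,w,h=cv2.boundingRect(k); ct=k.min(0)/2+k.max(0)/2
            p=ray(c,ct,.045)[0]
            if 0<p[0]<.9 and abs(p[1])<.6: B[col][i].append((ct,w,h)); print(col,i,ct,w,h,p[:2].round(3))
    for a in B[col][0]:
        for b in B[col][1]:
            X,e=tri((S,D),(a[0],b[0]))
            if e<.004 and 0<X[2]<.12: print('  T',col,X.round(4),'err',e.round(4),a[0],b[0])
E
```

```text
blue 0 [271. 256.] 15 17 [ 0.638 -0.071]
blue 0 [453. 246.] 13 7 [0.644 0.332]
blue 0 [194. 209.] 15 15 [ 0.483 -0.242]
blue 0 [262.5 183.5] 14 14 [ 0.411 -0.081]
blue 0 [426.  173.5] 11 4 [0.408 0.327]
blue 1 [368. 345.] 19 19 [ 0.551 -0.201]
blue 1 [298.5 288. ] 18 17 [ 0.477 -0.037]
blue 1 [392.5 261. ] 16 13 [ 0.679 -0.041]
blue 1 [218.5 182. ] 4 7 [0.403 0.33 ]
  T blue [ 0.6631 -0.0688  0.0794] err 0.0024 [271. 256.] [392.5 261. ]
  T blue [ 0.5347 -0.2312  0.1002] err 0.0015 [194. 209.] [368. 345.]
  T blue [ 0.4665 -0.0787  0.1001] err 0.0014 [262.5 183.5] [298.5 288. ]
  T blue [0.4043 0.3291 0.0433] err 0.0018 [426.  173.5] [218.5 182. ]
yellow 0 [271.  266.5] 23 20 [ 0.666 -0.072]
yellow 0 [398. 250.] 19 7 [0.645 0.208]
yellow 0 [197. 220.] 23 19 [ 0.518 -0.234]
yellow 0 [263.5 194.5] 22 18 [ 0.449 -0.08 ]
yellow 0 [381.5 175.5] 16 4 [0.406 0.214]
yellow 0 [209.5 179. ] 16 23 [ 0.384 -0.209]
yellow 1 [267.5 393.5] 22 30 [ 0.359 -0.223]
yellow 1 [366.5 357. ] 30 25 [ 0.539 -0.222]
yellow 1 [299.  300.5] 27 22 [ 0.469 -0.065]
yellow 1 [391.5 274.5] 24 20 [ 0.661 -0.072]
yell
[... 719 characters left out ...]
365.5 367. ] 36 29 [ 0.529 -0.239]
red 1 [300.  308.5] 33 24 [ 0.464 -0.083]
red 1 [258. 247.] 21 37 [0.434 0.095]
red 1 [357.  213.5] 23 32 [0.667 0.112]
red 1 [225.5 164. ] 38 13 [0.435 0.39 ]
  T red [0.6683 0.1111 0.0429] err 0.0028 [355. 263.] [357.  213.5]
  T red [ 0.5324 -0.233   0.0333] err 0.0 [198. 228.] [365.5 367. ]
  T red [ 0.4674 -0.0781  0.0338] err 0.0022 [264. 204.] [300.  308.5]
  T red [0.4344 0.0955 0.0434] err 0.0012 [335. 187.] [258. 247.]
  T red [0.4406 0.4268 0.013 ] err 0.0032 [465.  190.5] [225.5 164. ]
green 0 [132.5 212. ] 14 11 [ 0.481 -0.383]
green 1 [384.5 445. ] 22 23 [ 0.502 -0.369]
  T green [ 0.498  -0.376   0.0637] err 0.0011 [132.5 212. ] [384.5 445. ]
```

Triangulated heights match the given sizes. The cups are at A (0.466,-0.079), B (0.534,-0.231) and C (0.663,-0.070). The rail centres are red (.551,.103), yellow (.522,.212) and blue (.524,.330).

```bash
cat >> h.py <<'E'
def go(xyz,yaw=90.):
    o=bot.get_obs(); R=Ro.from_quat(o['tool_rot']).as_matrix()
    t=R.T@(np.array(xyz)-o['eef_pos'])*100
    y=np.degrees(np.arctan2(R[1,0],R[0,0])); print('trans cm',t.round(2),'roll',round(-(yaw-y),2))
E
python3 - <<'E'
from h import *
go((.466,-.0785,.2))
E
```

```text
trans cm [-38.94  45.95   4.53] roll -23.08
```

Request:
play_rows(motion=[{"fingers": -1, "translation": [-38.9, 45.9, 4.5], "roll": -23.1}, {"fingers": -1, "translation": [-38.9, 45.9, 4.5], "roll": -23.1}, {"fingers": -1, "translation": [-38.9, 45.9, 4.5], "roll": -23.1}, {"fingers": -1, "translation": [-38.9, 45.9, 4.5], "roll": -23.1}, {"fingers": -1, "translation": [-38.9, 45.9, 4.5], "roll": -23.1}, {"fingers": -1, "translation": [-38.9, 45.9, 4.5], "roll": -23.1}, {"fingers": -1, "translation": [-38.9, 45.9, 4.5], "roll": -23.1}, {"fingers": -1, "translation": [-38.9, 45.9, 4.5], "roll": -23.1}, {"fingers": -1, "translation": [-38.9, 45.9, 4.5], "roll": -23.1}, {"fingers": -1, "translation": [-38.9, 45.9, 4.5], "roll": -23.1}, {"fingers": -1, "translation": [-38.9, 45.9, 4.5], "roll": -23.1}, {"fingers": -1, "translation": [-38.9, 45.9, 4.5], "roll": -23.1}, {"fingers": -1, "translation": [-38.9, 45.9, 4.5], "roll": -23.1}, {"fingers": -1, "translation": [-38.9, 45.9, 4.5], "roll": -23.1}, {"fingers": -1, "translation": [-38.9, 45.9, 4.5], "roll": -23.1}, {"fingers": -1, "translation": [-38.9, 45.9, 4.5], "roll": -23.1}, {"fingers": -1, "translation": [-38.9, 45.9, 4.5], "roll": -23.1}, {"fingers": -1, "translation": [-38.9, 45.9, 4.5], "roll": -23.1}, {"fingers": -1, "translation": [-38.9, 45.9, 4.5], "roll": -23.1}, {"fingers": -1, "translation": [-38.9, 45.9, 4.5], "roll": -23.1}])

```text
clock: 2.02
eef_pos: [0.4654, -0.0766, 0.2006]
tool_rot: [0.706, 0.708, 0.0, -0.0]
ft_force: [0.2, -0.7, -0.6]
grip_width: 0.0858
```

```bash
python3 - <<'E'
from h import *
go((.466,-.0785,.094))
c=shot('wrist','w1.png')
print(proj(c,[(.466,-.0785,.106),(.466,-.0785,.046)]))
for k in blobs(c,'blue'): ct=k.min(0)/2+k.max(0)/2; print(ct,k.max(0)-k.min(0),ray(c,ct,.100)[0])
for k in blobs(c,'red'): ct=k.min(0)/2+k.max(0)/2; print(ct,k.max(0)-k.min(0),ray(c,ct,.046)[0])
E
```

```text
trans cm [-0.19  0.06 10.66] roll 0.14
[[307.83463455 249.52005692]
 [308.42056522 226.98004092]]
[517.5 460. ] [59 38] [0.65207368 0.0965685  0.1       ]
[ 99.5 335.5] [53 47] [ 0.53523873 -0.23221719  0.1       ]
[306.  251.5] [48 45] [ 0.46939363 -0.07980096  0.1       ]
[137.  292.5] [76 49] [ 0.52578158 -0.22865907  0.046     ]
[308.5 223.5] [77 65] [ 0.46303481 -0.0784389   0.046     ]
[523. 190.] [144  20] [0.43475866 0.09376556 0.046     ]
```

View pics/w1.png

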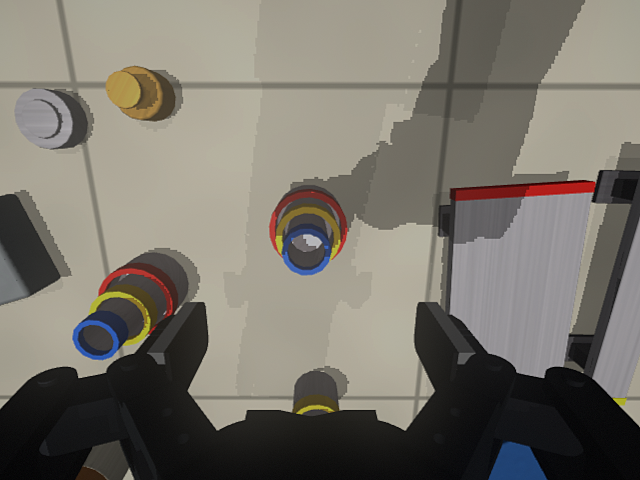

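The wrist picture shows stack A's blue rim centred at (306,251), which agrees with the estimate to within 2 mm. I'll descend and grip.

Request:
play_rows(motion=[{"fingers": -1, "translation": [-0.1, 0.2, 4]}, {"fingers": -1, "translation": [-0.1, 0.2, 7]}, {"fingers": -1, "translation": [-0.1, 0.2, 10]}, {"fingers": -1, "translation": [-0.1, 0.2, 10.6]}, {"fingers": -1, "translation": [-0.1, 0.2, 10.6]}, {"fingers": 0.8, "translation": [-0.1, 0.2, 10.6]}, {"fingers": 0.8, "translation": [-0.1, 0.2, 10.6]}, {"fingers": 0.8, "translation": [-0.1, 0.2, 10.6]}, {"fingers": 0.8, "translation": [-0.1, 0.2, 10.6]}, {"fingers": 0.8, "translation": [-0.1, 0.2, 10.6]}, {"fingers": 0.8, "translation": [-0.1, 0.2, 10.6]}, {"fingers": 0.8, "translation": [-0.1, 0.2, 10.6]}, {"fingers": 0.8, "translation": [-0.1, 0.2, 10.6]}, {"fingers": 0.8, "translation": [-0.1, 0.2, 10.6]}, {"fingers": 0.8, "translation": [-0.1, 0.2, 10.6]}])

```text
schema error: expected keys fingers, translation, roll
```

Request:
play_rows(motion=[{"fingers": -1, "translation": [-0.1, 0.2, 4], "roll": 0}, {"fingers": -1, "translation": [-0.1, 0.2, 7], "roll": 0}, {"fingers": -1, "translation": [-0.1, 0.2, 10], "roll": 0}, {"fingers": -1, "translation": [-0.1, 0.2, 10.6], "roll": 0}, {"fingers": -1, "translation": [-0.1, 0.2, 10.6], "roll": 0}, {"fingers": 0.8, "translation": [-0.1, 0.2, 10.6], "roll": 0}, {"fingers": 0.8, "translation": [-0.1, 0.2, 10.6], "roll": 0}, {"fingers": 0.8, "translation": [-0.1, 0.2, 10.6], "roll": 0}, {"fingers": 0.8, "translation": [-0.1, 0.2, 10.6], "roll": 0}, {"fingers": 0.8, "translation": [-0.1, 0.2, 10.6], "roll": 0}, {"fingers": 0.8, "translation": [-0.1, 0.2, 10.6], "roll": 0}, {"fingers": 0.8, "translation": [-0.1, 0.2, 10.6], "roll": 0}, {"fingers": 0.8, "translation": [-0.1, 0.2, 10.6], "roll": 0}, {"fingers": 0.8, "translation": [-0.1, 0.2, 10.6], "roll": 0}, {"fingers": 0.8, "translation": [-0.1, 0.2, 10.6], "roll": 0}])

```text
clock: 3.32
eef_pos: [0.469, -0.0791, 0.0959]
tool_rot: [0.707, 0.707, 0.001, 0.001]
ft_force: [-0.7, -0.3, 6.3]
grip_width: 0.0304
```

Request:
play_rows(motion=[{"fingers": 0.8, "translation": [0, 0, -1.5], "roll": 0}, {"fingers": 0.8, "translation": [0, 0, -4], "roll": 0}, {"fingers": 0.8, "translation": [0, 0, -7], "roll": 0}, {"fingers": 0.8, "translation": [0, 0, -8], "roll": 0}, {"fingers": 0.8, "translation": [3, -0.3, -8], "roll": 0}, {"fingers": 0.8, "translation": [6, -0.6, -8], "roll": 0}, {"fingers": 0.8, "translation": [9, -0.9, -8], "roll": 0}, {"fingers": 0.8, "translation": [12, -1.1, -8], "roll": 0}, {"fingers": 0.8, "translation": [15, -1.3, -8], "roll": 0}, {"fingers": 0.8, "translation": [18, -1.5, -8], "roll": 0}, {"fingers": 0.8, "translation": [21, -1.7, -8], "roll": 0}, {"fingers": 0.8, "translation": [24, -1.9, -8], "roll": 0}, {"fingers": 0.8, "translation": [27, -2.1, -8], "roll": 0}, {"fingers": 0.8, "translation": [30, -2.3, -8], "roll": 0}, {"fingers": 0.8, "translation": [33, -2.5, -8], "roll": 0}, {"fingers": 0.8, "translation": [36, -2.7, -8], "roll": 0}, {"fingers": 0.8, "translation": [39, -2.8, -8], "roll": 0}, {"fingers": 0.8, "translation": [40.9, -2.9, -8], "roll": 0}, {"fingers": 0.8, "translation": [40.9, -2.9, -8], "roll": 0}, {"fingers": 0.8, "translation": [40.9, -2.9, -8], "roll": 0}])

```text
clock: 4.98
eef_pos: [0.4382, 0.3308, 0.174]
tool_rot: [0.706, 0.708, -0.0, 0.0]
ft_force: [-0.2, 0.1, -0.6]
grip_width: 0.0304
```

```bash
python3 - <<'E'
from h import *
go((.44,.3297,.098))
c=shot('wrist','w2.png'); S=shot('scene')
print('rail line proj',proj(c,[(.404,.329,.045),(.524,.3305,.045)]))
def big(k): return max(k.max(0)-k.min(0))
for k in blobs(c,'blue'): ct=k.min(0)/2+k.max(0)/2; print(ct,k.max(0)-k.min(0),ray(c,ct,.045)[0])
print('proj cup rim in scene for base at TCP-.052',bot.get_obs()['eef_pos'],proj(S,bot.get_obs()['eef_pos']+[0,0,.003]))
for k in blobs(S,'blue',12): print(k.min(0)/2+k.max(0)/2,k.max(0)-k.min(0))
E
```

```text
trans cm [-0.11  0.18  7.6 ] roll 0.14
rail line proj [[308.48591467 189.57730924]
 [310.07482236 334.39064037]]
[166.  464.5] [48 29] [0.66360967 0.1951347  0.045     ]
[311. 328.] [80 78] [0.5180268  0.33124506 0.045     ]
[307.5 192. ] [35 12] [0.40577649 0.32828103 0.045     ]
proj cup rim in scene for base at TCP-.052 [0.4384099  0.3293307  0.17413677] [[439.99156278 139.98581516]]
[408.5 324. ] [117 106]
[271. 256.] [14 16]
[453. 246.] [12  6]
[194. 209.] [14 14]
[426.  173.5] [10  3]
[441.5 139.5] [11 13]
```

View pics/w2.png

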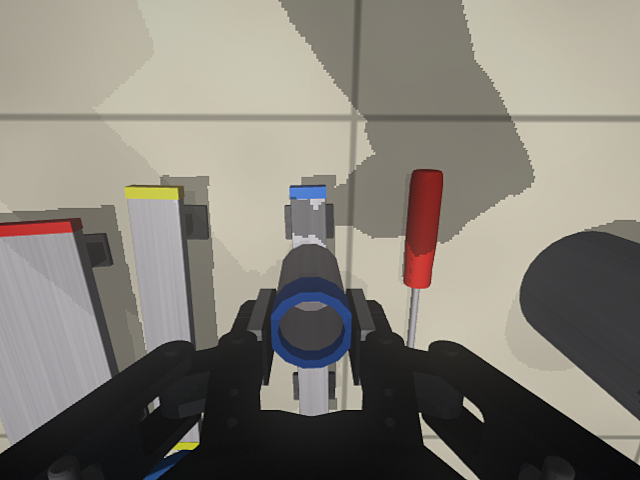

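The cup hangs above the blue rail's middle line: rim at (311,328), rail end at (308,192). I'll lower and release it.

Request:
play_rows(motion=[{"fingers": 0.8, "translation": [-0.05, 0.2, 2], "roll": 0}, {"fingers": 0.8, "translation": [-0.05, 0.2, 4], "roll": 0}, {"fingers": 0.8, "translation": [-0.05, 0.2, 6], "roll": 0}, {"fingers": 0.8, "translation": [-0.05, 0.2, 7], "roll": 0}, {"fingers": 0.8, "translation": [-0.05, 0.2, 7.4], "roll": 0}, {"fingers": 0.8, "translation": [-0.05, 0.2, 7.7], "roll": 0}, {"fingers": 0.8, "translation": [-0.05, 0.2, 7.7], "roll": 0}, {"fingers": 0.8, "translation": [-0.05, 0.2, 7.7], "roll": 0}])

```text
clock: 5.75
eef_pos: [0.4414, 0.3299, 0.0984]
tool_rot: [0.707, 0.707, 0.001, 0.0]
ft_force: [0.4, 1.3, -1.1]
grip_width: 0.0304
```

Request:
play_rows(motion=[{"fingers": 0.8, "translation": [0, 0, 0.1], "roll": 0}, {"fingers": 0.8, "translation": [0, 0, 0.1], "roll": 0}, {"fingers": 0.2, "translation": [0, 0, 0.1], "roll": 0}, {"fingers": -0.5, "translation": [0, 0, 0.1], "roll": 0}, {"fingers": -0.5, "translation": [0, 0, 0.1], "roll": 0}, {"fingers": -0.5, "translation": [0, 0, 0.1], "roll": 0}, {"fingers": -0.5, "translation": [0, 0, 0.1], "roll": 0}, {"fingers": -0.5, "translation": [0, 0, -3], "roll": 0}, {"fingers": -0.5, "translation": [0, 0, -7], "roll": 0}, {"fingers": -0.8, "translation": [0, 0, -10], "roll": 0}])

```text
clock: 6.58
eef_pos: [0.4406, 0.3297, 0.1992]
tool_rot: [0.707, 0.707, 0.0, 0.0]
ft_force: [1.8, 0.9, 1.3]
grip_width: 0.0747
```

Request:
play_rows(motion=[{"fingers": -0.8, "translation": [-40, 22.2, 0], "roll": 0}, {"fingers": -0.8, "translation": [-40, 22.2, 0], "roll": 0}, {"fingers": -0.8, "translation": [-40, 22.2, 0], "roll": 0}, {"fingers": -0.8, "translation": [-40, 22.2, 0], "roll": 0}, {"fingers": -0.8, "translation": [-40, 22.2, 0], "roll": 0}, {"fingers": -0.8, "translation": [-40, 22.2, 0], "roll": 0}, {"fingers": -0.8, "translation": [-40, 22.2, 0], "roll": 0}, {"fingers": -0.8, "translation": [-40, 22.2, 0], "roll": 0}, {"fingers": -0.8, "translation": [-40, 22.2, 0], "roll": 0}, {"fingers": -0.8, "translation": [-40, 22.2, 0], "roll": 0}, {"fingers": -0.8, "translation": [-40, 22.2, 0], "roll": 0}, {"fingers": -0.8, "translation": [-40, 22.2, 0], "roll": 0}, {"fingers": -0.8, "translation": [-40, 22.2, 0], "roll": 0}, {"fingers": -0.8, "translation": [-40, 22.2, 0], "roll": 0}, {"fingers": -0.8, "translation": [-40, 22.2, 0], "roll": 0}, {"fingers": -0.8, "translation": [-40, 22.2, 0], "roll": 0}])

```text
clock: 7.92
eef_pos: [0.6624, -0.0686, 0.1977]
tool_rot: [0.706, 0.708, 0.0, -0.0]
ft_force: [0.1, -0.8, 0.5]
grip_width: 0.0768
```

```bash
cat >> h.py <<'E'
def cups():
    S,D=shot('scene'),shot('side')
    for col in('blue','yellow','red'):
        L=[[k.min(0)/2+k.max(0)/2 for k in blobs(c,col,12) if cv2.contourArea(cv2.convexHull(k))<2000] for c in(S,D)]
        for a in L[0]:
            for b in L[1]:
                X,e=tri((S,D),(a,b))
                if e<.0045 and 0<X[2]<.2 and .3<X[0]<.75 and abs(X[1])<.4: print(col,X.round(4),'e%.4f'%e)
E
python3 - <<'E'
from h import *
cups(); go((.664,-.07,.072))
c=shot('wrist')
for k in blobs(c,'blue'): ct=k.min(0)/2+k.max(0)/2; print(ct,k.max(0)-k.min(0),ray(c,ct,.080)[0])
E
```

```text
blue [ 0.6653 -0.0694  0.0813] e0.0016
blue [ 0.5344 -0.2315  0.0997] e0.0012
blue [0.438  0.331  0.1014] e0.0025
yellow [ 0.6633 -0.0703  0.0405] e0.0011
yellow [0.6399 0.2112 0.0397] e0.0021
yellow [ 0.5338 -0.2308  0.0624] e0.0005
yellow [0.4037 0.215  0.0421] e0.0004
yellow [ 0.3608 -0.214   0.0238] e0.0010
red [0.6687 0.1113 0.0438] e0.0032
red [ 0.5324 -0.233   0.0333] e0.0000
red [ 0.4683 -0.0765  0.0286] e0.0031
red [0.4337 0.0957 0.0447] e0.0015
trans cm [-0.13  0.14 12.59] roll 0.14
[554.  325.5] [170 183] [0.73302195 0.12287015 0.08      ]
[309.  240.5] [44 43] [ 0.66393075 -0.06994847  0.08      ]
[29.5 32. ] [59 64] [ 0.52976675 -0.24330618  0.08      ]
```

Request:
play_rows(motion=[{"fingers": -0.8, "translation": [-0.1, 0.15, 4], "roll": 0}, {"fingers": -0.8, "translation": [-0.1, 0.15, 8], "roll": 0}, {"fingers": -0.8, "translation": [-0.1, 0.15, 11], "roll": 0}, {"fingers": -0.8, "translation": [-0.1, 0.15, 12.4], "roll": 0}, {"fingers": -0.8, "translation": [-0.1, 0.15, 12.4], "roll": 0}, {"fingers": -0.8, "translation": [-0.1, 0.15, 12.4], "roll": 0}, {"fingers": 0.8, "translation": [-0.1, 0.15, 12.4], "roll": 0}, {"fingers": 0.8, "translation": [-0.1, 0.15, 12.4], "roll": 0}, {"fingers": 0.8, "translation": [-0.1, 0.15, 12.4], "roll": 0}, {"fingers": 0.8, "translation": [-0.1, 0.15, 12.4], "roll": 0}, {"fingers": 0.8, "translation": [-0.1, 0.15, 12.4], "roll": 0}, {"fingers": 0.8, "translation": [-0.1, 0.15, 12.4], "roll": 0}, {"fingers": 0.8, "translation": [-0.1, 0.15, 12.4], "roll": 0}, {"fingers": 0.8, "translation": [-0.1, 0.15, 12.4], "roll": 0}, {"fingers": 0.8, "translation": [-0.1, 0.15, 11], "roll": 0}, {"fingers": 0.8, "translation": [-0.1, 0.15, 8], "roll": 0}, {"fingers": 0.8, "translation": [-0.1, 0.15, 5], "roll": 0}, {"fingers": 0.8, "translation": [-0.1, 0.15, 3], "roll": 0}, {"fingers": 0.8, "translation": [-0.1, 0.15, 3], "roll": 0}])

```text
clock: 9.65
eef_pos: [0.6672, -0.0717, 0.1736]
tool_rot: [0.707, 0.707, 0.003, 0.004]
ft_force: [1.9, -0.0, -0.7]
grip_width: 0.03
```

Request:
play_rows(motion=[{"fingers": 0.8, "translation": [3, -0.6, 0], "roll": 0}, {"fingers": 0.8, "translation": [6, -1.2, 0], "roll": 0}, {"fingers": 0.8, "translation": [9, -1.8, 0], "roll": 0}, {"fingers": 0.8, "translation": [12, -2.4, 0], "roll": 0}, {"fingers": 0.8, "translation": [15, -3, 0], "roll": 0}, {"fingers": 0.8, "translation": [18, -3.6, 0], "roll": 0}, {"fingers": 0.8, "translation": [21, -4.2, 0], "roll": 0}, {"fingers": 0.8, "translation": [24, -4.9, 0], "roll": 0}, {"fingers": 0.8, "translation": [27, -5.6, 0], "roll": 0}, {"fingers": 0.8, "translation": [30, -6.3, 0], "roll": 0}, {"fingers": 0.8, "translation": [33, -7, 0], "roll": 0}, {"fingers": 0.8, "translation": [36, -7.7, 0], "roll": 0}, {"fingers": 0.8, "translation": [39, -8.3, 0], "roll": 0}, {"fingers": 0.8, "translation": [40.1, -8.4, 0], "roll": 0}, {"fingers": 0.8, "translation": [40.1, -8.4, 0], "roll": 0}, {"fingers": 0.8, "translation": [40.1, -8.4, 0], "roll": 0}])

```text
clock: 10.98
eef_pos: [0.5796, 0.3297, 0.1662]
tool_rot: [0.707, 0.708, -0.001, 0.0]
ft_force: [-0.0, 0.2, -1.0]
grip_width: 0.0303
```

```bash
python3 - <<'E'
from h import *
go((.58,.331,.098))
cups()
c=shot('wrist')
o=bot.get_obs()['eef_pos'];print(o)
for k in blobs(c,'blue'): ct=k.min(0)/2+k.max(0)/2; print(ct,k.max(0)-k.min(0),ray(c,ct,o[2]+.006)[0])
E
```

```text
trans cm [0.14 0.05 6.82] roll 0.09
blue [ 0.5344 -0.2315  0.0997] e0.0012
yellow [ 0.6608 -0.0692  0.0455] e0.0007
yellow [0.6395 0.2109 0.0405] e0.0017
yellow [ 0.5338 -0.2308  0.0624] e0.0005
yellow [ 0.4659 -0.0783  0.0667] e0.0011
yellow [0.4037 0.215  0.0421] e0.0004
yellow [ 0.3606 -0.2132  0.0232] e0.0005
red [0.6683 0.1111 0.0429] e0.0028
red [ 0.5324 -0.233   0.0333] e0.0000
red [ 0.4677 -0.0778  0.0328] e0.0026
red [0.434  0.0951 0.0443] e0.0007
[0.58050885 0.32798014 0.16694236]
[172.5 445.5] [61 67] [0.63863067 0.2674788  0.17294236]
[148.5 409. ] [21 26] [0.61908727 0.25950117 0.17294236]
[ 96. 385.] [74 46] [0.60700558 0.23934054 0.17294236]
[188.  342.5] [20 15] [0.5868562  0.27948109 0.17294236]
[311.  322.5] [80 79] [0.57789659 0.32838862 0.17294236]
[313.5   9. ] [61 18] [0.4712471  0.32913041 0.17294236]
```

Request:
play_rows(motion=[{"fingers": 0.8, "translation": [0.2, 0, 2], "roll": 0}, {"fingers": 0.8, "translation": [0.2, 0, 4], "roll": 0}, {"fingers": 0.8, "translation": [0.2, 0, 5.5], "roll": 0}, {"fingers": 0.8, "translation": [0.2, 0, 6.3], "roll": 0}, {"fingers": 0.8, "translation": [0.2, 0, 6.8], "roll": 0}, {"fingers": 0.8, "translation": [0.2, 0, 6.9], "roll": 0}, {"fingers": 0.8, "translation": [0.2, 0, 6.9], "roll": 0}, {"fingers": 0.8, "translation": [0.2, 0, 6.9], "roll": 0}])

```text
clock: 11.8
eef_pos: [0.5808, 0.3316, 0.0992]
tool_rot: [0.707, 0.707, 0.001, 0.0]
ft_force: [-0.4, -0.0, -1.9]
grip_width: 0.03
```

Request:
play_rows(motion=[{"fingers": 0.8, "translation": [0, 0, 0.1], "roll": 0}, {"fingers": 0.8, "translation": [0, 0, 0.2], "roll": 0}, {"fingers": 0.8, "translation": [0, 0, 0.2], "roll": 0}, {"fingers": 0.8, "translation": [0, 0, 0.2], "roll": 0}])

```text
clock: 12.13
eef_pos: [0.581, 0.3319, 0.0985]
tool_rot: [0.707, 0.707, 0.001, 0.001]
ft_force: [-0.8, -2.2, 5.6]
grip_width: 0.0305
```

Request:
play_rows(motion=[{"fingers": 0.2, "translation": [0, 0, 0], "roll": 0}, {"fingers": -0.4, "translation": [0, 0, 0], "roll": 0}, {"fingers": -0.5, "translation": [0, 0, 0], "roll": 0}, {"fingers": -0.5, "translation": [0, 0, 0], "roll": 0}, {"fingers": -0.5, "translation": [0, 0, 0], "roll": 0}, {"fingers": -0.5, "translation": [0, 0, -3], "roll": 0}, {"fingers": -0.5, "translation": [0, 0, -7], "roll": 0}, {"fingers": -0.8, "translation": [0, 0, -10], "roll": 0}, {"fingers": -0.8, "translation": [0, 0, -10], "roll": 0}])

```text
clock: 12.88
eef_pos: [0.5834, 0.3336, 0.2048]
tool_rot: [0.707, 0.707, 0.007, 0.002]
ft_force: [1.0, 0.1, 1.1]
grip_width: 0.0769
```

Request:
play_rows(motion=[{"fingers": -0.8, "translation": [-56.3, -4.7, 0], "roll": 0}, {"fingers": -0.8, "translation": [-56.3, -4.7, 0], "roll": 0}, {"fingers": -0.8, "translation": [-56.3, -4.7, 0], "roll": 0}, {"fingers": -0.8, "translation": [-56.3, -4.7, 0], "roll": 0}, {"fingers": -0.8, "translation": [-56.3, -4.7, 0], "roll": 0}, {"fingers": -0.8, "translation": [-56.3, -4.7, 0], "roll": 0}, {"fingers": -0.8, "translation": [-56.3, -4.7, 0], "roll": 0}, {"fingers": -0.8, "translation": [-56.3, -4.7, 0], "roll": 0}, {"fingers": -0.8, "translation": [-56.3, -4.7, 0], "roll": 0}, {"fingers": -0.8, "translation": [-56.3, -4.7, 0], "roll": 0}, {"fingers": -0.8, "translation": [-56.3, -4.7, 0], "roll": 0}, {"fingers": -0.8, "translation": [-56.3, -4.7, 0], "roll": 0}, {"fingers": -0.8, "translation": [-56.3, -4.7, 0], "roll": 0}, {"fingers": -0.8, "translation": [-56.3, -4.7, 0], "roll": 0}, {"fingers": -0.8, "translation": [-56.3, -4.7, 0], "roll": 0}, {"fingers": -0.8, "translation": [-56.3, -4.7, 0], "roll": 0}, {"fingers": -0.8, "translation": [-56.3, -4.7, 0], "roll": 0}, {"fingers": -0.8, "translation": [-56.3, -4.7, 0], "roll": 0}])

```text
clock: 14.38
eef_pos: [0.5335, -0.2299, 0.1962]
tool_rot: [0.706, 0.708, 0.0, -0.0]
ft_force: [0.5, 0.3, 0.1]
grip_width: 0.0771
```

```bash
python3 - <<'E'
from h import *
go((.534,-.231,.096))
cups()
c=shot('wrist')
for k in blobs(c,'blue'): ct=k.min(0)/2+k.max(0)/2; print(ct,k.max(0)-k.min(0),ray(c,ct,.102)[0])
E
```

```text
trans cm [-0.11  0.06 10.02] roll 0.12
blue [ 0.5347 -0.2312  0.1002] e0.0015
blue [0.5763 0.335  0.1012] e0.0013
blue [0.4371 0.3315 0.1009] e0.0029
yellow [0.6395 0.2109 0.0405] e0.0017
yellow [ 0.5344 -0.2316  0.0633] e0.0006
yellow [ 0.4666 -0.0786  0.0671] e0.0008
yellow [0.4037 0.215  0.0421] e0.0004
yellow [ 0.3609 -0.2121  0.0202] e0.0008
red [ 0.5314 -0.2342  0.0299] e0.0007
red [ 0.4647 -0.0807  0.0263] e0.0011
red [0.4344 0.0955 0.0434] e0.0012
[624.  417.5] [30 43] [0.67060311 0.01422673 0.102     ]
[308.5 251.5] [49 47] [ 0.53558735 -0.2312177   0.102     ]
```

Request:
play_rows(motion=[{"fingers": -0.8, "translation": [-0.1, 0.15, 4], "roll": 0}, {"fingers": -0.8, "translation": [-0.1, 0.15, 7], "roll": 0}, {"fingers": -0.8, "translation": [-0.1, 0.15, 9], "roll": 0}, {"fingers": -0.8, "translation": [-0.1, 0.15, 10], "roll": 0}, {"fingers": -0.8, "translation": [-0.1, 0.15, 10], "roll": 0}, {"fingers": -0.8, "translation": [-0.1, 0.15, 10], "roll": 0}, {"fingers": 0.8, "translation": [-0.1, 0.15, 10], "roll": 0}, {"fingers": 0.8, "translation": [-0.1, 0.15, 10], "roll": 0}, {"fingers": 0.8, "translation": [-0.1, 0.15, 10], "roll": 0}, {"fingers": 0.8, "translation": [-0.1, 0.15, 10], "roll": 0}, {"fingers": 0.8, "translation": [-0.1, 0.15, 10], "roll": 0}, {"fingers": 0.8, "translation": [-0.1, 0.15, 10], "roll": 0}, {"fingers": 0.8, "translation": [-0.1, 0.15, 10], "roll": 0}, {"fingers": 0.8, "translation": [-0.1, 0.15, 10], "roll": 0}, {"fingers": 0.8, "translation": [-0.1, 0.15, 9], "roll": 0}, {"fingers": 0.8, "translation": [-0.1, 0.15, 6], "roll": 0}, {"fingers": 0.8, "translation": [-0.1, 0.15, 3], "roll": 0}, {"fingers": 0.8, "translation": [-0.1, 0.15, 2], "roll": 0}, {"fingers": 0.8, "translation": [-0.1, 0.15, 2], "roll": 0}])

```text
clock: 16.12
eef_pos: [0.5369, -0.2333, 0.1802]
tool_rot: [0.707, 0.707, 0.001, 0.003]
ft_force: [-0.3, 0.3, -0.5]
grip_width: 0.0301
```

Request:
play_rows(motion=[{"fingers": 0.8, "translation": [2, -0.1, 0], "roll": 0}, {"fingers": 0.8, "translation": [5, -0.3, 0], "roll": 0}, {"fingers": 0.8, "translation": [8.5, -0.5, 0], "roll": 0}, {"fingers": 0.8, "translation": [12, -0.7, 0], "roll": 0}, {"fingers": 0.8, "translation": [15.5, -0.9, 0], "roll": 0}, {"fingers": 0.8, "translation": [19, -1.1, 0], "roll": 0}, {"fingers": 0.8, "translation": [22.5, -1.2, 0], "roll": 0}, {"fingers": 0.8, "translation": [26, -1.3, 0], "roll": 0}, {"fingers": 0.8, "translation": [29.5, -1.5, 0], "roll": 0}, {"fingers": 0.8, "translation": [33, -1.6, 0], "roll": 0}, {"fingers": 0.8, "translation": [36.5, -1.8, 0], "roll": 0}, {"fingers": 0.8, "translation": [40, -1.9, 0], "roll": 0}, {"fingers": 0.8, "translation": [43.5, -2, 0], "roll": 0}, {"fingers": 0.8, "translation": [47, -2.1, 0], "roll": 0}, {"fingers": 0.8, "translation": [50.5, -2.3, 0], "roll": 0}, {"fingers": 0.8, "translation": [53.5, -2.4, 0], "roll": 0}, {"fingers": 0.8, "translation": [55.5, -2.5, 0], "roll": 0}, {"fingers": 0.8, "translation": [56.1, -2.5, 0], "roll": 0}, {"fingers": 0.8, "translation": [56.1, -2.5, 0], "roll": 0}, {"fingers": 0.8, "translation": [56.1, -2.5, 0], "roll": 0}])

```text
clock: 17.78
eef_pos: [0.509, 0.3278, 0.1749]
tool_rot: [0.707, 0.707, -0.002, 0.0]
ft_force: [-0.3, -0.4, -1.4]
grip_width: 0.0298
```

```bash
python3 - <<'E'
from h import *
go((.509,.3305,.098))
c=shot('wrist','w3.png')
o=bot.get_obs()['eef_pos'];print(o)
for k in blobs(c,'blue',100): ct=k.min(0)/2+k.max(0)/2; print(ct,k.max(0)-k.min(0),ray(c,ct,o[2]+.006)[0],ray(c,ct,.101)[0],ray(c,ct,.045)[0])
E
```

```text
trans cm [0.29 0.02 7.69] roll 0.03
[0.50925449 0.32726326 0.17527347]
[172.5 446. ] [61 66] [0.56746237 0.26720549 0.18127347] [0.6529144 0.2274425 0.101    ] [0.71252705 0.19970323 0.045     ]
[310.5 337. ] [79 96] [0.51288693 0.327762   0.18127347] [0.56267734 0.32756889 0.101     ] [0.5974119  0.32743416 0.045     ]
[314. 140.] [60 62] [0.43812116 0.32883358 0.18127347] [0.43905686 0.32934068 0.101     ] [0.43970961 0.32969443 0.045     ]
[312.   88.5] [38 13] [0.422218   0.32812519 0.18127347] [0.41276198 0.32816939 0.101     ] [0.40616531 0.32820022 0.045     ]
```

View pics/w3.png

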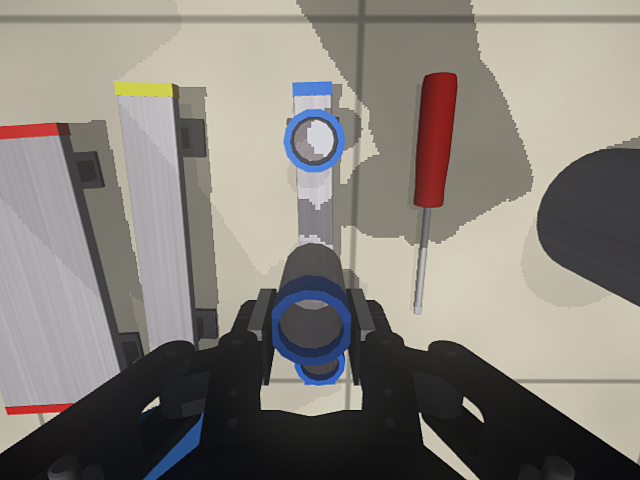

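The first small cup stands centred on the rail at (314,140), and the far one is visible behind the held cup at about (320,368). I'll lower this one between them.

Request:
play_rows(motion=[{"fingers": 0.8, "translation": [0.2, 0, 2], "roll": 0}, {"fingers": 0.8, "translation": [0.2, 0, 4], "roll": 0}, {"fingers": 0.8, "translation": [0.2, 0, 6], "roll": 0}, {"fingers": 0.8, "translation": [0.2, 0, 7], "roll": 0}, {"fingers": 0.8, "translation": [0.2, 0, 7.5], "roll": 0}, {"fingers": 0.8, "translation": [0.2, 0, 7.7], "roll": 0}, {"fingers": 0.8, "translation": [0.2, 0, 7.8], "roll": 0}, {"fingers": 0.8, "translation": [0.2, 0, 7.8], "roll": 0}, {"fingers": 0.8, "translation": [0.2, 0, 7.8], "roll": 0}])

```text
clock: 18.58
eef_pos: [0.5104, 0.3311, 0.0994]
tool_rot: [0.707, 0.707, 0.001, 0.0]
ft_force: [-0.9, 0.6, -0.5]
grip_width: 0.0299
```

Request:
play_rows(motion=[{"fingers": 0.8, "translation": [0, 0, 0.1], "roll": 0}, {"fingers": 0.8, "translation": [0, 0, 0.2], "roll": 0}, {"fingers": 0.8, "translation": [0, 0, 0.2], "roll": 0}, {"fingers": 0.8, "translation": [0, 0, 0.2], "roll": 0}])

```text
clock: 18.92
eef_pos: [0.5106, 0.3313, 0.0989]
tool_rot: [0.707, 0.707, 0.002, 0.001]
ft_force: [-1.9, -1.9, 8.3]
grip_width: 0.0301
```

Request:
play_rows(motion=[{"fingers": 0.2, "translation": [0, 0, 0], "roll": 0}, {"fingers": -0.4, "translation": [0, 0, 0], "roll": 0}, {"fingers": -0.5, "translation": [0, 0, 0], "roll": 0}, {"fingers": -0.5, "translation": [0, 0, 0], "roll": 0}, {"fingers": -0.5, "translation": [0, 0, 0], "roll": 0}, {"fingers": -0.5, "translation": [0, 0, -3], "roll": 0}, {"fingers": -0.5, "translation": [0, 0, -7], "roll": 0}, {"fingers": -0.8, "translation": [0, 0, -10], "roll": 0}, {"fingers": -0.8, "translation": [0, 0, -10], "roll": 0}])

```text
clock: 19.67
eef_pos: [0.5129, 0.3328, 0.204]
tool_rot: [0.707, 0.707, 0.006, 0.001]
ft_force: [1.3, 1.2, 1.3]
grip_width: 0.0769
```

Request:
play_rows(motion=[{"fingers": -1, "translation": [-41, -4.4, 2], "roll": 0}, {"fingers": -1, "translation": [-41, -4.4, 2], "roll": 0}, {"fingers": -1, "translation": [-41, -4.4, 2], "roll": 0}, {"fingers": -1, "translation": [-41, -4.4, 2], "roll": 0}, {"fingers": -1, "translation": [-41, -4.4, 2], "roll": 0}, {"fingers": -1, "translation": [-41, -4.4, 2], "roll": 0}, {"fingers": -1, "translation": [-41, -4.4, 2], "roll": 0}, {"fingers": -1, "translation": [-41, -4.4, 2], "roll": 0}, {"fingers": -1, "translation": [-41, -4.4, 2], "roll": 0}, {"fingers": -1, "translation": [-41, -4.4, 2], "roll": 0}, {"fingers": -1, "translation": [-41, -4.4, 2], "roll": 0}, {"fingers": -1, "translation": [-41, -4.4, 2], "roll": 0}, {"fingers": -1, "translation": [-41, -4.4, 2], "roll": 0}, {"fingers": -1, "translation": [-41, -4.4, 2], "roll": 0}])

```text
clock: 20.83
eef_pos: [0.466, -0.0783, 0.1762]
tool_rot: [0.706, 0.708, 0.0, -0.0]
ft_force: [0.4, -0.1, -0.1]
grip_width: 0.0855
```

```bash
python3 - <<'E'
from h import *
go((.466,-.079,.068))
cups()
c=shot('wrist')
for k in blobs(c,'yellow'): ct=k.min(0)/2+k.max(0)/2; print(ct,k.max(0)-k.min(0),ray(c,ct,.070)[0])
E
```

```text
trans cm [-0.08  0.   10.82] roll 0.11
blue [0.4092 0.38   0.0008] e0.0022
blue [0.5064 0.3355 0.0987] e0.0018
blue [0.4376 0.331  0.1005] e0.0021
yellow [ 0.6608 -0.0692  0.0455] e0.0007
yellow [0.6395 0.2109 0.0405] e0.0017
yellow [ 0.5324 -0.2297  0.0678] e0.0009
yellow [ 0.4666 -0.0794  0.0677] e0.0012
yellow [0.4037 0.215  0.0421] e0.0004
yellow [ 0.3604 -0.2124  0.0225] e0.0000
red [0.6683 0.1111 0.0429] e0.0028
red [ 0.5321 -0.2335  0.0311] e0.0002
red [ 0.4803 -0.0829  0.0415] e0.0042
red [0.4337 0.0957 0.0447] e0.0015
[634.5 420. ] [9 8] [0.61660419 0.18843617 0.07      ]
[315.5 413. ] [21  4] [ 0.61062678 -0.07342865  0.07      ]
[108.5 327. ] [75 66] [ 0.53227264 -0.22939243  0.07      ]
[309.  244.5] [70 71] [ 0.46682216 -0.07909302  0.07      ]
[106.5  83. ] [37 40] [ 0.36366526 -0.20345227  0.07      ]
```

Request:
play_rows(motion=[{"fingers": -1, "translation": [-0.05, 0.1, 4], "roll": 0}, {"fingers": -1, "translation": [-0.05, 0.1, 7.5], "roll": 0}, {"fingers": -1, "translation": [-0.05, 0.1, 10], "roll": 0}, {"fingers": -1, "translation": [-0.05, 0.1, 10.8], "roll": 0}, {"fingers": -1, "translation": [-0.05, 0.1, 10.8], "roll": 0}, {"fingers": -1, "translation": [-0.05, 0.1, 10.8], "roll": 0}, {"fingers": 0.6, "translation": [-0.05, 0.1, 10.8], "roll": 0}, {"fingers": 0.6, "translation": [-0.05, 0.1, 10.8], "roll": 0}, {"fingers": 0.6, "translation": [-0.05, 0.1, 10.8], "roll": 0}, {"fingers": 0.6, "translation": [-0.05, 0.1, 10.8], "roll": 0}, {"fingers": 0.6, "translation": [-0.05, 0.1, 10.8], "roll": 0}, {"fingers": 0.6, "translation": [-0.05, 0.1, 10.8], "roll": 0}, {"fingers": 0.6, "translation": [-0.05, 0.1, 10.8], "roll": 0}, {"fingers": 0.6, "translation": [-0.05, 0.1, 10.8], "roll": 0}])

```text
clock: 22.15
eef_pos: [0.4681, -0.08, 0.0703]
tool_rot: [0.707, 0.707, 0.001, 0.001]
ft_force: [-0.8, 1.0, 8.0]
grip_width: 0.046
```

```bash
python3 - <<'E'
from h import *
S=shot('scene','s2.png'); D=shot('side')
a=S['pixels'][130:300,300:520]; b=D['pixels'][120:270,190:400]
r=lambda i:cv2.resize(i,(660,int(i.shape[0]*660/i.shape[1]/1.6)) ,interpolation=cv2.INTER_CUBIC)
cv2.imwrite('pics/s2c.png',cv2.cvtColor(np.hstack([cv2.resize(a,(400,400)),cv2.resize(b,(400,400))]),cv2.COLOR_RGB2BGR))
print(bot.get_obs()['eef_pos'])
E
```

```text
[ 0.46808375 -0.07995434  0.07032879]
```

View pics/s2c.png

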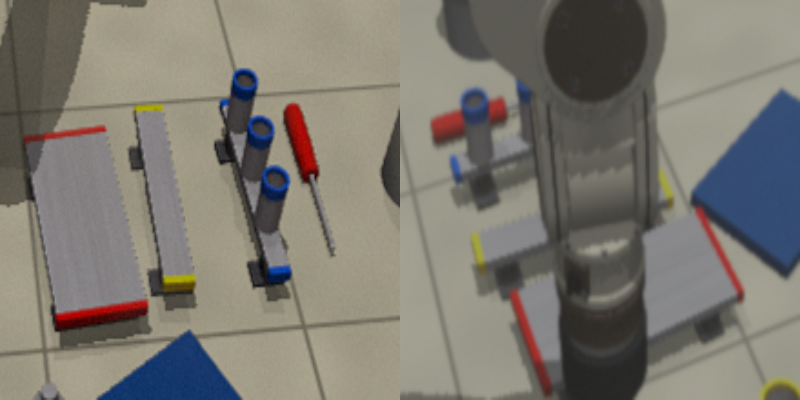

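All three small cups stand upright in a line on the blue rail. The medium cup is gripped (opening 46 mm). I'll lift it and carry it to the yellow rail.

Request:
play_rows(motion=[{"fingers": 0.6, "translation": [0, 0, -1.5], "roll": 0}, {"fingers": 0.6, "translation": [0, 0, -4], "roll": 0}, {"fingers": 0.6, "translation": [0, 0, -7], "roll": 0}, {"fingers": 0.6, "translation": [0, 0, -9.5], "roll": 0}, {"fingers": 0.6, "translation": [1.5, -0.2, -9.5], "roll": 0}, {"fingers": 0.6, "translation": [4.5, -0.5, -9.5], "roll": 0}, {"fingers": 0.6, "translation": [7.5, -0.9, -9.5], "roll": 0}, {"fingers": 0.6, "translation": [10.5, -1.2, -9.5], "roll": 0}, {"fingers": 0.6, "translation": [13.5, -1.5, -9.5], "roll": 0}, {"fingers": 0.6, "translation": [16.5, -1.8, -9.5], "roll": 0}, {"fingers": 0.6, "translation": [19.5, -2, -9.5], "roll": 0}, {"fingers": 0.6, "translation": [22.5, -2.3, -9.5], "roll": 0}, {"fingers": 0.6, "translation": [25.5, -2.5, -9.5], "roll": 0}, {"fingers": 0.6, "translation": [28, -2.7, -9.5], "roll": 0}, {"fingers": 0.6, "translation": [29.2, -2.8, -9.5], "roll": 0}, {"fingers": 0.6, "translation": [29.2, -2.8, -9.5], "roll": 0}, {"fingers": 0.6, "translation": [29.2, -2.8, -9.5], "roll": 0}])

```text
clock: 23.67
eef_pos: [0.4385, 0.2121, 0.1634]
tool_rot: [0.707, 0.708, -0.0, 0.0]
ft_force: [0.1, -0.7, -2.0]
grip_width: 0.0459
```

```bash
python3 - <<'E'
from h import *
go((.438,.2135,.094))
o=bot.get_obs()['eef_pos'];print(o)
c=shot('wrist')
for k in blobs(c,'yellow',100): ct=k.min(0)/2+k.max(0)/2; print(ct,k.max(0)-k.min(0),ray(c,ct,o[2]+.001)[0],ray(c,ct,.045)[0])
cups()
E
```

```text
trans cm [ 0.15 -0.05  6.94] roll 0.09
[0.43845752 0.21209729 0.16335401]
[311.  315.5] [118 121] [0.4358615  0.21225621 0.16435401] [0.50103251 0.21236872 0.045     ]
[314. 194.] [54 14] [0.38656089 0.21321275 0.16435401] [0.40580142 0.2142164  0.045     ]
blue [0.5763 0.3353 0.0995] e0.0013
blue [0.5073 0.335  0.0992] e0.0015
yellow [ 0.6608 -0.0692  0.0455] e0.0007
yellow [0.6391 0.2106 0.0413] e0.0013
yellow [ 0.5324 -0.2297  0.0678] e0.0009
yellow [0.4054 0.2156 0.0397] e0.0007
yellow [ 0.3606 -0.2132  0.0232] e0.0005
yellow [0.4241 0.2204 0.1528] e0.0039
red [0.6683 0.1111 0.0429] e0.0028
red [ 0.5321 -0.2335  0.0311] e0.0002
red [ 0.4675 -0.0779  0.0405] e0.0019
red [0.4344 0.0955 0.0434] e0.0012
```

Request:
play_rows(motion=[{"fingers": 0.6, "translation": [0.15, 0, 2], "roll": 0}, {"fingers": 0.6, "translation": [0.15, 0, 4], "roll": 0}, {"fingers": 0.6, "translation": [0.15, 0, 5.5], "roll": 0}, {"fingers": 0.6, "translation": [0.15, 0, 6.5], "roll": 0}, {"fingers": 0.6, "translation": [0.15, 0, 6.9], "roll": 0}, {"fingers": 0.6, "translation": [0.15, 0, 7.1], "roll": 0}, {"fingers": 0.6, "translation": [0.15, 0, 7.1], "roll": 0}, {"fingers": 0.6, "translation": [0.15, 0, 7.1], "roll": 0}])

```text
clock: 24.48
eef_pos: [0.4391, 0.213, 0.0935]
tool_rot: [0.707, 0.707, 0.0, 0.0]
ft_force: [-1.8, -1.7, 4.3]
grip_width: 0.0455
```

Request:
play_rows(motion=[{"fingers": 0, "translation": [0, 0, 0], "roll": 0}, {"fingers": -0.7, "translation": [0, 0, 0], "roll": 0}, {"fingers": -0.8, "translation": [0, 0, 0], "roll": 0}, {"fingers": -0.8, "translation": [0, 0, 0], "roll": 0}, {"fingers": -0.8, "translation": [0, 0, 0], "roll": 0}, {"fingers": -0.8, "translation": [0, 0, -3], "roll": 0}, {"fingers": -0.8, "translation": [0, 0, -6], "roll": 0}, {"fingers": -0.8, "translation": [0, 0, -8], "roll": 0}, {"fingers": -0.8, "translation": [0, 0, -8], "roll": 0}])

```text
clock: 25.23
eef_pos: [0.4416, 0.2152, 0.1769]
tool_rot: [0.707, 0.707, 0.004, 0.001]
ft_force: [-0.0, -0.7, -0.5]
grip_width: 0.0766
```

Request:
play_rows(motion=[{"fingers": -1, "translation": [-28.2, 22.3, 2], "roll": 0}, {"fingers": -1, "translation": [-28.2, 22.3, 2], "roll": 0}, {"fingers": -1, "translation": [-28.2, 22.3, 2], "roll": 0}, {"fingers": -1, "translation": [-28.2, 22.3, 2], "roll": 0}, {"fingers": -1, "translation": [-28.2, 22.3, 2], "roll": 0}, {"fingers": -1, "translation": [-28.2, 22.3, 2], "roll": 0}, {"fingers": -1, "translation": [-28.2, 22.3, 2], "roll": 0}, {"fingers": -1, "translation": [-28.2, 22.3, 2], "roll": 0}, {"fingers": -1, "translation": [-28.2, 22.3, 2], "roll": 0}, {"fingers": -1, "translation": [-28.2, 22.3, 2], "roll": 0}, {"fingers": -1, "translation": [-28.2, 22.3, 2], "roll": 0}, {"fingers": -1, "translation": [-28.2, 22.3, 2], "roll": 0}, {"fingers": -1, "translation": [-28.2, 22.3, 2], "roll": 0}, {"fingers": -1, "translation": [-28.2, 22.3, 2], "roll": 0}])

```text
clock: 26.4
eef_pos: [0.6612, -0.0668, 0.1526]
tool_rot: [0.706, 0.708, -0.0, -0.0]
ft_force: [0.1, 1.1, 0.1]
grip_width: 0.0852
```

```bash
python3 - <<'E'
from h import *
go((.6615,-.0695,.045))
cups()
c=shot('wrist')
for k in blobs(c,'yellow',100): ct=k.min(0)/2+k.max(0)/2; print(ct,k.max(0)-k.min(0),ray(c,ct,.048)[0])
E
```

```text
trans cm [-0.28  0.03 10.76] roll 0.13
blue [0.577  0.3353 0.1013] e0.0022
blue [0.4092 0.38   0.0008] e0.0022
blue [0.5077 0.335  0.1001] e0.0019
blue [0.4371 0.331  0.0996] e0.0017
yellow [ 0.6611 -0.0689  0.0463] e0.0011
yellow [0.6395 0.2109 0.0405] e0.0017
yellow [ 0.5324 -0.2297  0.0678] e0.0009
yellow [ 0.3607 -0.2122  0.0214] e0.0004
yellow [0.4358 0.2142 0.0903] e0.0026
red [0.6687 0.1113 0.0438] e0.0032
red [ 0.5321 -0.2335  0.0311] e0.0002
red [0.4337 0.0957 0.0447] e0.0015
[306.  242.5] [70 71] [ 0.66041827 -0.07021761  0.048     ]
[30.5 38.5] [61 77] [ 0.53522614 -0.23248041  0.048     ]
```

Request:
play_rows(motion=[{"fingers": -1, "translation": [-0.2, 0, 4], "roll": 0}, {"fingers": -1, "translation": [-0.2, 0, 7.5], "roll": 0}, {"fingers": -1, "translation": [-0.2, 0, 10], "roll": 0}, {"fingers": -1, "translation": [-0.2, 0, 10.7], "roll": 0}, {"fingers": -1, "translation": [-0.2, 0, 10.7], "roll": 0}, {"fingers": -1, "translation": [-0.2, 0, 10.7], "roll": 0}, {"fingers": 0.6, "translation": [-0.2, 0, 10.7], "roll": 0}, {"fingers": 0.6, "translation": [-0.2, 0, 10.7], "roll": 0}, {"fingers": 0.6, "translation": [-0.2, 0, 10.7], "roll": 0}, {"fingers": 0.6, "translation": [-0.2, 0, 10.7], "roll": 0}, {"fingers": 0.6, "translation": [-0.2, 0, 10.7], "roll": 0}, {"fingers": 0.6, "translation": [-0.2, 0, 10.7], "roll": 0}, {"fingers": 0.6, "translation": [-0.2, 0, 10.7], "roll": 0}, {"fingers": 0.6, "translation": [-0.2, 0, 10.7], "roll": 0}])

```text
clock: 27.72
eef_pos: [0.6636, -0.0705, 0.0479]
tool_rot: [0.707, 0.707, 0.002, 0.002]
ft_force: [-0.5, -0.2, 6.5]
grip_width: 0.0457
```

Request:
play_rows(motion=[{"fingers": 0.6, "translation": [0, 0, -2], "roll": 0}, {"fingers": 0.6, "translation": [0, 0, -5], "roll": 0}, {"fingers": 0.6, "translation": [0, 0, -8.5], "roll": 0}, {"fingers": 0.6, "translation": [0, 0, -11.5], "roll": 0}, {"fingers": 0.6, "translation": [1.5, -0.4, -11.5], "roll": 0}, {"fingers": 0.6, "translation": [4.5, -1, -11.5], "roll": 0}, {"fingers": 0.6, "translation": [7.5, -1.7, -11.5], "roll": 0}, {"fingers": 0.6, "translation": [10.5, -2.4, -11.5], "roll": 0}, {"fingers": 0.6, "translation": [13.5, -3, -11.5], "roll": 0}, {"fingers": 0.6, "translation": [16.5, -3.7, -11.5], "roll": 0}, {"fingers": 0.6, "translation": [19.5, -4.4, -11.5], "roll": 0}, {"fingers": 0.6, "translation": [22.5, -5.1, -11.5], "roll": 0}, {"fingers": 0.6, "translation": [25.5, -5.8, -11.5], "roll": 0}, {"fingers": 0.6, "translation": [27.5, -6.3, -11.5], "roll": 0}, {"fingers": 0.6, "translation": [28.2, -6.4, -11.5], "roll": 0}, {"fingers": 0.6, "translation": [28.2, -6.4, -11.5], "roll": 0}, {"fingers": 0.6, "translation": [28.2, -6.4, -11.5], "roll": 0}])

```text
clock: 29.13
eef_pos: [0.5975, 0.2115, 0.1599]
tool_rot: [0.707, 0.707, -0.0, 0.0]
ft_force: [0.2, -0.2, -1.3]
grip_width: 0.0456
```

```bash
python3 - <<'E'
from h import *
go((.60,.2115,.094))
o=bot.get_obs()['eef_pos'];print(o)
c=shot('wrist')
for k in blobs(c,'yellow',100): ct=k.min(0)/2+k.max(0)/2; print(ct,k.max(0)-k.min(0),ray(c,ct,o[2]+.001)[0],ray(c,ct,.091)[0])
E
```

```text
trans cm [0.01 0.26 6.59] roll 0.05
[0.59746555 0.21145222 0.15994857]
[311. 313.] [118 122] [0.59376303 0.21160013 0.16094857] [0.63131084 0.21163212 0.091     ]
[314.5   3. ] [41  6] [0.48524128 0.21247794 0.16094857] [0.46355082 0.21298909 0.091     ]
```

Request:
play_rows(motion=[{"fingers": 0.6, "translation": [0, 0.3, 2], "roll": 0}, {"fingers": 0.6, "translation": [0, 0.3, 4], "roll": 0}, {"fingers": 0.6, "translation": [0, 0.3, 5.5], "roll": 0}, {"fingers": 0.6, "translation": [0, 0.3, 6.2], "roll": 0}, {"fingers": 0.6, "translation": [0, 0.3, 6.6], "roll": 0}, {"fingers": 0.6, "translation": [0, 0.3, 6.8], "roll": 0}, {"fingers": 0.6, "translation": [0, 0.3, 6.8], "roll": 0}, {"fingers": 0.6, "translation": [0, 0.3, 6.8], "roll": 0}])

```text
clock: 29.85
eef_pos: [0.6017, 0.2114, 0.0934]
tool_rot: [0.707, 0.707, 0.001, 0.0]
ft_force: [-0.5, 0.6, -0.8]
grip_width: 0.0459
```

Request:
play_rows(motion=[{"fingers": 0.6, "translation": [0, 0, 0.1], "roll": 0}, {"fingers": 0.6, "translation": [0, 0, 0.15], "roll": 0}, {"fingers": 0.6, "translation": [0, 0, 0.15], "roll": 0}, {"fingers": 0, "translation": [0, 0, 0.15], "roll": 0}, {"fingers": -0.7, "translation": [0, 0, 0.15], "roll": 0}, {"fingers": -0.8, "translation": [0, 0, 0.15], "roll": 0}, {"fingers": -0.8, "translation": [0, 0, 0.15], "roll": 0}, {"fingers": -0.8, "translation": [0, 0, 0.15], "roll": 0}, {"fingers": -0.8, "translation": [0, 0, -3], "roll": 0}, {"fingers": -0.8, "translation": [0, 0, -6], "roll": 0}, {"fingers": -0.8, "translation": [0, 0, -8.5], "roll": 0}, {"fingers": -0.8, "translation": [0, 0, -8.5], "roll": 0}])

```text
clock: 30.85
eef_pos: [0.6039, 0.213, 0.1839]
tool_rot: [0.707, 0.707, 0.005, 0.002]
ft_force: [0.9, -0.3, 0.3]
grip_width: 0.0769
```

Request:
play_rows(motion=[{"fingers": -1, "translation": [-44.2, -6.9, 0], "roll": 0}, {"fingers": -1, "translation": [-44.2, -6.9, 0], "roll": 0}, {"fingers": -1, "translation": [-44.2, -6.9, 0], "roll": 0}, {"fingers": -1, "translation": [-44.2, -6.9, 0], "roll": 0}, {"fingers": -1, "translation": [-44.2, -6.9, 0], "roll": 0}, {"fingers": -1, "translation": [-44.2, -6.9, 0], "roll": 0}, {"fingers": -1, "translation": [-44.2, -6.9, 0], "roll": 0}, {"fingers": -1, "translation": [-44.2, -6.9, 0], "roll": 0}, {"fingers": -1, "translation": [-44.2, -6.9, 0], "roll": 0}, {"fingers": -1, "translation": [-44.2, -6.9, 0], "roll": 0}, {"fingers": -1, "translation": [-44.2, -6.9, 0], "roll": 0}, {"fingers": -1, "translation": [-44.2, -6.9, 0], "roll": 0}, {"fingers": -1, "translation": [-44.2, -6.9, 0], "roll": 0}, {"fingers": -1, "translation": [-44.2, -6.9, 0], "roll": 0}, {"fingers": -1, "translation": [-44.2, -6.9, 0], "roll": 0}, {"fingers": -1, "translation": [-44.2, -6.9, 0], "roll": 0}])

```text
clock: 32.18
eef_pos: [0.5321, -0.2288, 0.1772]
tool_rot: [0.706, 0.708, 0.0, -0.0]
ft_force: [-0.2, 0.9, 0.2]
grip_width: 0.0851
```

```bash
python3 - <<'E'
from h import *
go((.533,-.230,.068))
cups()
c=shot('wrist','w4.png')
for k in blobs(c,'yellow',100): ct=k.min(0)/2+k.max(0)/2; print(ct,k.max(0)-k.min(0),ray(c,ct,.070)[0])
for k in blobs(c,'red',60): ct=k.min(0)/2+k.max(0)/2; print(ct,k.max(0)-k.min(0),ray(c,ct,.043)[0])
E
```

```text
trans cm [-0.12  0.09 10.92] roll 0.15
blue [0.5763 0.3353 0.0995] e0.0013
blue [0.5073 0.335  0.0992] e0.0015
blue [0.4362 0.3315 0.0991] e0.0020
yellow [0.6395 0.2109 0.0405] e0.0017
yellow [0.5977 0.2136 0.0895] e0.0013
yellow [ 0.5334 -0.2298  0.0672] e0.0009
yellow [ 0.3609 -0.213   0.022 ] e0.0009
yellow [0.4358 0.2142 0.0903] e0.0026
red [ 0.5321 -0.2335  0.0311] e0.0002
red [0.4344 0.0955 0.0434] e0.0012
[309.  243.5] [70 71] [ 0.53259335 -0.23016288  0.07      ]
[630.5 383. ] [17 16] [0.66914691 0.05466657 0.043     ]
[307.5 230.5] [83 71] [ 0.53043094 -0.23145942  0.043     ]
[518.5 144.5] [99 93] [ 0.46587908 -0.07979358  0.043     ]
```

View pics/w4.png

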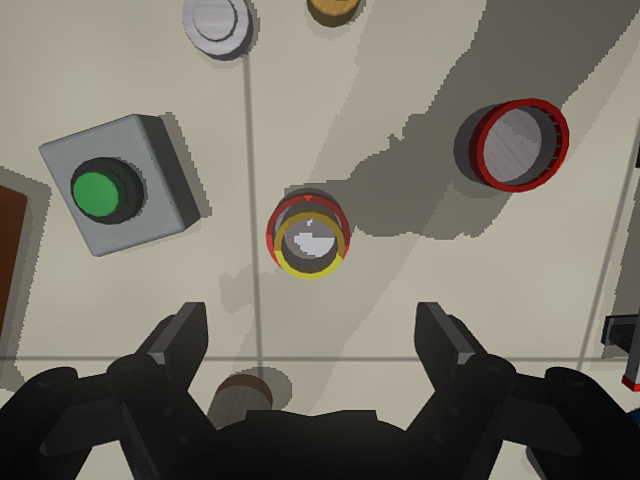

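The medium rim is at (309,243) between the jaws. Large A stands empty at (518,144), not moved. The button cap is at (97,193).

Request:
play_rows(motion=[{"fingers": -1, "translation": [-0.1, 0.05, 4], "roll": 0}, {"fingers": -1, "translation": [-0.1, 0.05, 7.5], "roll": 0}, {"fingers": -1, "translation": [-0.1, 0.05, 10], "roll": 0}, {"fingers": -1, "translation": [-0.1, 0.05, 10.9], "roll": 0}, {"fingers": -1, "translation": [-0.1, 0.05, 10.9], "roll": 0}, {"fingers": -1, "translation": [-0.1, 0.05, 10.9], "roll": 0}, {"fingers": 0.6, "translation": [-0.1, 0.05, 10.9], "roll": 0}, {"fingers": 0.6, "translation": [-0.1, 0.05, 10.9], "roll": 0}, {"fingers": 0.6, "translation": [-0.1, 0.05, 10.9], "roll": 0}, {"fingers": 0.6, "translation": [-0.1, 0.05, 10.9], "roll": 0}, {"fingers": 0.6, "translation": [-0.1, 0.05, 10.9], "roll": 0}, {"fingers": 0.6, "translation": [-0.1, 0.05, 10.9], "roll": 0}, {"fingers": 0.6, "translation": [-0.1, 0.05, 10.9], "roll": 0}, {"fingers": 0.6, "translation": [-0.1, 0.05, 10.9], "roll": 0}])

```text
clock: 33.5
eef_pos: [0.5338, -0.2319, 0.0704]
tool_rot: [0.707, 0.707, 0.001, 0.002]
ft_force: [0.6, -1.7, 6.4]
grip_width: 0.0455
```

Request:
play_rows(motion=[{"fingers": 0.6, "translation": [0, 0, -2], "roll": 0}, {"fingers": 0.6, "translation": [0, 0, -5], "roll": 0}, {"fingers": 0.6, "translation": [0, 0, -8], "roll": 0}, {"fingers": 0.6, "translation": [0, 0, -9.5], "roll": 0}, {"fingers": 0.6, "translation": [2, -0.1, -9.5], "roll": 0}, {"fingers": 0.6, "translation": [5.5, -0.2, -9.5], "roll": 0}, {"fingers": 0.6, "translation": [9, -0.3, -9.5], "roll": 0}, {"fingers": 0.6, "translation": [12.5, -0.4, -9.5], "roll": 0}, {"fingers": 0.6, "translation": [16, -0.5, -9.5], "roll": 0}, {"fingers": 0.6, "translation": [19.5, -0.6, -9.5], "roll": 0}, {"fingers": 0.6, "translation": [23, -0.7, -9.5], "roll": 0}, {"fingers": 0.6, "translation": [26.5, -0.8, -9.5], "roll": 0}, {"fingers": 0.6, "translation": [30, -0.9, -9.5], "roll": 0}, {"fingers": 0.6, "translation": [33.5, -1, -9.5], "roll": 0}, {"fingers": 0.6, "translation": [37, -1.1, -9.5], "roll": 0}, {"fingers": 0.6, "translation": [40.5, -1.2, -9.5], "roll": 0}, {"fingers": 0.6, "translation": [43, -1.3, -9.5], "roll": 0}, {"fingers": 0.6, "translation": [44.4, -1.4, -9.5], "roll": 0}, {"fingers": 0.6, "translation": [44.4, -1.4, -9.5], "roll": 0}, {"fingers": 0.6, "translation": [44.4, -1.4, -9.5], "roll": 0}])

```text
clock: 35.17
eef_pos: [0.5178, 0.2127, 0.1631]
tool_rot: [0.707, 0.708, -0.001, 0.0]
ft_force: [-0.7, -0.4, -0.3]
grip_width: 0.0451
```

```bash
python3 - <<'E'
from h import *
go((.518,.2125,.094))
o=bot.get_obs()['eef_pos'];print(o)
c=shot('wrist')
for k in blobs(c,'yellow',100): ct=k.min(0)/2+k.max(0)/2; print(ct,k.max(0)-k.min(0),ray(c,ct,o[2]+.001)[0],ray(c,ct,.091)[0])
E
```

```text
trans cm [-0.01  0.02  6.91] roll 0.09
[0.51780137 0.21272333 0.16306573]
[311. 334.] [116 156] [0.52371405 0.21292631 0.16406573] [0.56840091 0.21299747 0.091     ]
[312. 116.] [ 92 104] [0.43914312 0.21302995 0.16406573] [0.43561506 0.21316019 0.091     ]
```

Request:
play_rows(motion=[{"fingers": 0.6, "translation": [0, 0, 2], "roll": 0}, {"fingers": 0.6, "translation": [0, 0, 4], "roll": 0}, {"fingers": 0.6, "translation": [0, 0, 5.5], "roll": 0}, {"fingers": 0.6, "translation": [0, 0, 6.5], "roll": 0}, {"fingers": 0.6, "translation": [0, 0, 6.9], "roll": 0}, {"fingers": 0.6, "translation": [0, 0, 7.1], "roll": 0}, {"fingers": 0.6, "translation": [0, 0, 7.1], "roll": 0}, {"fingers": 0.6, "translation": [0, 0, 7.1], "roll": 0}])

```text
clock: 35.88
eef_pos: [0.5188, 0.2118, 0.0935]
tool_rot: [0.708, 0.707, 0.0, 0.0]
ft_force: [-1.8, -1.0, 2.4]
grip_width: 0.0453
```

Request:
play_rows(motion=[{"fingers": 0.6, "translation": [0, 0, 0.05], "roll": 0}, {"fingers": 0, "translation": [0, 0, 0.05], "roll": 0}, {"fingers": -0.7, "translation": [0, 0, 0.05], "roll": 0}, {"fingers": -0.8, "translation": [0, 0, 0.05], "roll": 0}, {"fingers": -0.8, "translation": [0, 0, 0.05], "roll": 0}, {"fingers": -0.8, "translation": [0, 0, 0.05], "roll": 0}, {"fingers": -0.8, "translation": [0, 0, -3], "roll": 0}, {"fingers": -0.8, "translation": [0, 0, -6], "roll": 0}, {"fingers": -0.8, "translation": [0, 0, -8], "roll": 0}, {"fingers": -0.8, "translation": [0, 0, -8], "roll": 0}])

```text
clock: 36.72
eef_pos: [0.5211, 0.214, 0.1774]
tool_rot: [0.707, 0.707, 0.004, 0.002]
ft_force: [1.2, 0.5, 0.2]
grip_width: 0.0767
```

Request:
play_rows(motion=[{"fingers": -1, "translation": [-29.2, -5.3, 1.5], "roll": 0}, {"fingers": -1, "translation": [-29.2, -5.3, 1.5], "roll": 0}, {"fingers": -1, "translation": [-29.2, -5.3, 1.5], "roll": 0}, {"fingers": -1, "translation": [-29.2, -5.3, 1.5], "roll": 0}, {"fingers": -1, "translation": [-29.2, -5.3, 1.5], "roll": 0}, {"fingers": -1, "translation": [-29.2, -5.3, 1.5], "roll": 0}, {"fingers": -1, "translation": [-29.2, -5.3, 1.5], "roll": 0}, {"fingers": -1, "translation": [-29.2, -5.3, 1.5], "roll": 0}, {"fingers": -1, "translation": [-29.2, -5.3, 1.5], "roll": 0}, {"fingers": -1, "translation": [-29.2, -5.3, 1.5], "roll": 0}, {"fingers": -1, "translation": [-29.2, -5.3, 1.5], "roll": 0}, {"fingers": -1, "translation": [-29.2, -5.3, 1.5], "roll": 0}, {"fingers": -1, "translation": [-29.2, -5.3, 1.5], "roll": 0}])

```text
clock: 37.8
eef_pos: [0.4656, -0.0779, 0.1572]
tool_rot: [0.706, 0.708, 0.0, -0.0]
ft_force: [-0.3, 0.6, -0.8]
grip_width: 0.0855
```

```bash
python3 - <<'E'
from h import *
go((.466,-.080,.032))
cups()
c=shot('wrist')
for k in blobs(c,'red',60): ct=k.min(0)/2+k.max(0)/2; print(ct,k.max(0)-k.min(0),ray(c,ct,.044)[0])
E
```

```text
trans cm [-0.22  0.03 12.52] roll 0.18
blue [0.502  0.3383 0.0962] e0.0036
blue [0.4376 0.331  0.1005] e0.0021
yellow [0.6395 0.2109 0.0405] e0.0017
yellow [0.6094 0.2066 0.0969] e0.0042
yellow [ 0.3607 -0.2122  0.0214] e0.0004
yellow [0.4358 0.2142 0.0903] e0.0026
red [0.6683 0.1111 0.0429] e0.0028
red [ 0.5318 -0.23    0.0388] e0.0015
red [ 0.4787 -0.0817  0.0475] e0.0031
red [0.4337 0.0957 0.0447] e0.0015
[516.5 463.5] [47  9] [0.67056852 0.10444183 0.044     ]
[110.5 323.5] [85 75] [ 0.53283944 -0.2321668   0.044     ]
[310. 242.] [90 86] [ 0.46665132 -0.07867718  0.044     ]
[557. 199.] [164  24] [0.43495143 0.09197579 0.044     ]
```

Request:
play_rows(motion=[{"fingers": -1, "translation": [-0.1, 0.05, 4], "roll": 0}, {"fingers": -1, "translation": [-0.1, 0.05, 7.5], "roll": 0}, {"fingers": -1, "translation": [-0.1, 0.05, 9.5], "roll": 0}, {"fingers": -1, "translation": [-0.1, 0.05, 11], "roll": 0}, {"fingers": -1, "translation": [-0.1, 0.05, 12], "roll": 0}, {"fingers": -1, "translation": [-0.1, 0.05, 12.5], "roll": 0}, {"fingers": -1, "translation": [-0.1, 0.05, 12.5], "roll": 0}, {"fingers": 0.2, "translation": [-0.1, 0.05, 12.5], "roll": 0}, {"fingers": 0.2, "translation": [-0.1, 0.05, 12.5], "roll": 0}, {"fingers": 0.2, "translation": [-0.1, 0.05, 12.5], "roll": 0}, {"fingers": 0.2, "translation": [-0.1, 0.05, 12.5], "roll": 0}, {"fingers": 0.2, "translation": [-0.1, 0.05, 12.5], "roll": 0}, {"fingers": 0.2, "translation": [-0.1, 0.05, 12.5], "roll": 0}, {"fingers": 0.2, "translation": [-0.1, 0.05, 12.5], "roll": 0}])

```text
clock: 39.12
eef_pos: [0.4668, -0.0802, 0.0339]
tool_rot: [0.707, 0.707, 0.001, 0.001]
ft_force: [-0.9, 2.3, 5.4]
grip_width: 0.0625
```

Request:
play_rows(motion=[{"fingers": 0.2, "translation": [0, 0, -2], "roll": 0}, {"fingers": 0.2, "translation": [0, 0, -5], "roll": 0}, {"fingers": 0.2, "translation": [0, 0, -8.5], "roll": 0}, {"fingers": 0.2, "translation": [0, 0, -11], "roll": 0}, {"fingers": 0.2, "translation": [1.5, 0.2, -11], "roll": 0}, {"fingers": 0.2, "translation": [4.5, 0.6, -11], "roll": 0}, {"fingers": 0.2, "translation": [7.5, 1, -11], "roll": 0}, {"fingers": 0.2, "translation": [10.5, 1.4, -11], "roll": 0}, {"fingers": 0.2, "translation": [13.5, 1.8, -11], "roll": 0}, {"fingers": 0.2, "translation": [16.5, 2.1, -11], "roll": 0}, {"fingers": 0.2, "translation": [17.9, 2.3, -11], "roll": 0}, {"fingers": 0.2, "translation": [17.9, 2.3, -11], "roll": 0}, {"fingers": 0.2, "translation": [17.9, 2.3, -11], "roll": 0}])

```text
clock: 40.2
eef_pos: [0.4885, 0.0992, 0.1423]
tool_rot: [0.706, 0.708, -0.0, 0.0]
ft_force: [-0.0, -0.3, -2.7]
grip_width: 0.0621
```

```bash
python3 - <<'E'
from h import *
go((.49,.099,.079))
o=bot.get_obs()['eef_pos'];print(o)
c=shot('wrist')
for k in blobs(c,'red',100): ct=k.min(0)/2+k.max(0)/2; print(ct,k.max(0)-k.min(0),ray(c,ct,o[2]+.010)[0],ray(c,ct,.045)[0])
E
```

```text
trans cm [-0.02  0.16  6.33] roll 0.13
[0.48845133 0.09921967 0.14227325]
[311. 333.] [168 152] [0.4884269  0.09940502 0.15227325] [0.55369376 0.09959717 0.045     ]
[304.5 167. ] [175  24] [0.42616205 0.09703076 0.15227325] [0.43537085 0.09508533 0.045     ]
```

Request:
play_rows(motion=[{"fingers": 0.2, "translation": [0, 0, 2], "roll": 0}, {"fingers": 0.2, "translation": [0, 0, 4], "roll": 0}, {"fingers": 0.2, "translation": [0, 0, 5.2], "roll": 0}, {"fingers": 0.2, "translation": [0, 0, 6], "roll": 0}, {"fingers": 0.2, "translation": [0, 0, 6.3], "roll": 0}, {"fingers": 0.2, "translation": [0, 0, 6.5], "roll": 0}, {"fingers": 0.2, "translation": [0, 0, 6.5], "roll": 0}, {"fingers": 0.2, "translation": [0, 0, 6.5], "roll": 0}])

```text
clock: 40.92
eef_pos: [0.4885, 0.0976, 0.079]
tool_rot: [0.707, 0.707, -0.0, 0.0]
ft_force: [-3.6, -2.4, 4.9]
grip_width: 0.0622
```

Request:
play_rows(motion=[{"fingers": -0.5, "translation": [0, 0, 0], "roll": 0}, {"fingers": -1, "translation": [0, 0, 0], "roll": 0}, {"fingers": -1, "translation": [0, 0, 0], "roll": 0}, {"fingers": -1, "translation": [0, 0, 0], "roll": 0}, {"fingers": -1, "translation": [0, 0, 0], "roll": 0}, {"fingers": -1, "translation": [0, 0, -3], "roll": 0}, {"fingers": -1, "translation": [0, 0, -6], "roll": 0}, {"fingers": -1, "translation": [0, 0, -8], "roll": 0}, {"fingers": -1, "translation": [0, 0, -8], "roll": 0}])

```text
clock: 41.67
eef_pos: [0.492, 0.0994, 0.1621]
tool_rot: [0.707, 0.707, 0.004, 0.003]
ft_force: [0.1, 0.3, 0.8]
grip_width: 0.0855
```

Request:
play_rows(motion=[{"fingers": -1, "translation": [-32.9, 4.3, 0], "roll": 0}, {"fingers": -1, "translation": [-32.9, 4.3, 0], "roll": 0}, {"fingers": -1, "translation": [-32.9, 4.3, 0], "roll": 0}, {"fingers": -1, "translation": [-32.9, 4.3, 0], "roll": 0}, {"fingers": -1, "translation": [-32.9, 4.3, 0], "roll": 0}, {"fingers": -1, "translation": [-32.9, 4.3, 0], "roll": 0}, {"fingers": -1, "translation": [-32.9, 4.3, 0], "roll": 0}, {"fingers": -1, "translation": [-32.9, 4.3, 0], "roll": 0}, {"fingers": -1, "translation": [-32.9, 4.3, 0], "roll": 0}, {"fingers": -1, "translation": [-32.9, 4.3, 0], "roll": 0}, {"fingers": -1, "translation": [-32.9, 4.3, 0], "roll": 0}, {"fingers": -1, "translation": [-32.9, 4.3, 0], "roll": 0}, {"fingers": -1, "translation": [-32.9, 4.3, 0], "roll": 0}])

```text
clock: 42.75
eef_pos: [0.5317, -0.2287, 0.1572]
tool_rot: [0.706, 0.708, -0.0, -0.0]
ft_force: [0.4, 0.6, -0.0]
grip_width: 0.0856
```

```bash
python3 - <<'E'
from h import *
go((.532,-.231,.032))
c=shot('wrist','w5.png')
for k in blobs(c,'red',60): ct=k.min(0)/2+k.max(0)/2; print(ct,k.max(0)-k.min(0),ray(c,ct,.044)[0])
cups()
E
```

```text
trans cm [-0.23  0.03 12.52] roll 0.15
[308.5 240.5] [89 87] [ 0.53160321 -0.23025326  0.044     ]
blue [0.576  0.335  0.1003] e0.0008
blue [0.4092 0.38   0.0008] e0.0022
blue [0.5073 0.335  0.0992] e0.0015
blue [0.438  0.331  0.1014] e0.0025
yellow [0.6395 0.2109 0.0405] e0.0017
yellow [0.5978 0.2145 0.0891] e0.0009
yellow [0.5155 0.214  0.0895] e0.0015
yellow [0.4358 0.2142 0.0903] e0.0026
red [ 0.5317 -0.2308  0.038 ] e0.0006
```

Request:
play_rows(motion=[{"fingers": -1, "translation": [-0.1, 0, 4], "roll": 0}, {"fingers": -1, "translation": [-0.1, 0, 7.5], "roll": 0}, {"fingers": -1, "translation": [-0.1, 0, 9.5], "roll": 0}, {"fingers": -1, "translation": [-0.1, 0, 11], "roll": 0}, {"fingers": -1, "translation": [-0.1, 0, 12], "roll": 0}, {"fingers": -1, "translation": [-0.1, 0, 12.5], "roll": 0}, {"fingers": -1, "translation": [-0.1, 0, 12.5], "roll": 0}, {"fingers": 0.2, "translation": [-0.1, 0, 12.5], "roll": 0}, {"fingers": 0.2, "translation": [-0.1, 0, 12.5], "roll": 0}, {"fingers": 0.2, "translation": [-0.1, 0, 12.5], "roll": 0}, {"fingers": 0.2, "translation": [-0.1, 0, 12.5], "roll": 0}, {"fingers": 0.2, "translation": [-0.1, 0, 12.5], "roll": 0}, {"fingers": 0.2, "translation": [-0.1, 0, 12.5], "roll": 0}, {"fingers": 0.2, "translation": [-0.1, 0, 12.5], "roll": 0}])

```text
clock: 44.07
eef_pos: [0.5334, -0.2319, 0.0343]
tool_rot: [0.707, 0.707, 0.001, 0.002]
ft_force: [0.6, 0.0, 6.3]
grip_width: 0.0611
```

Request:
play_rows(motion=[{"fingers": 0.2, "translation": [0, 0, -2], "roll": 0}, {"fingers": 0.2, "translation": [0, 0, -5], "roll": 0}, {"fingers": 0.2, "translation": [0, 0, -8.5], "roll": 0}, {"fingers": 0.2, "translation": [0, 0, -11], "roll": 0}, {"fingers": 0.2, "translation": [1.5, 0.5, -11], "roll": 0}, {"fingers": 0.2, "translation": [4.5, 1.2, -11], "roll": 0}, {"fingers": 0.2, "translation": [7.5, 2, -11], "roll": 0}, {"fingers": 0.2, "translation": [10.5, 3, -11], "roll": 0}, {"fingers": 0.2, "translation": [13.5, 4, -11], "roll": 0}, {"fingers": 0.2, "translation": [16.5, 5, -11], "roll": 0}, {"fingers": 0.2, "translation": [19.5, 6, -11], "roll": 0}, {"fingers": 0.2, "translation": [22.5, 7, -11], "roll": 0}, {"fingers": 0.2, "translation": [25.5, 7.7, -11], "roll": 0}, {"fingers": 0.2, "translation": [28.5, 7.7, -11], "roll": 0}, {"fingers": 0.2, "translation": [31.5, 7.7, -11], "roll": 0}, {"fingers": 0.2, "translation": [33.9, 7.7, -11], "roll": 0}, {"fingers": 0.2, "translation": [33.9, 7.7, -11], "roll": 0}, {"fingers": 0.2, "translation": [33.9, 7.7, -11], "roll": 0}])

```text
clock: 45.57
eef_pos: [0.6081, 0.1091, 0.1418]
tool_rot: [0.706, 0.708, -0.001, -0.0]
ft_force: [-0.3, -0.6, -2.3]
grip_width: 0.0612
```

```bash
python3 - <<'E'
from h import *
go((.61,.107,.079))
o=bot.get_obs()['eef_pos'];print(o)
c=shot('wrist','w6.png')
for k in blobs(c,'red',100): ct=k.min(0)/2+k.max(0)/2; print(ct,k.max(0)-k.min(0),ray(c,ct,o[2]+.010)[0],ray(c,ct,.088)[0])
E
```

```text
trans cm [-0.21  0.19  6.28] roll 0.19
[0.60814722 0.10913187 0.14181134]
[311. 330.] [168 152] [0.60682636 0.10930981 0.15181134] [0.64488658 0.10946427 0.088     ]
[287.   52.5] [144 105] [0.51177149 0.10159827 0.15181134] [0.49894304 0.09762428 0.088     ]
```

View pics/w6.png

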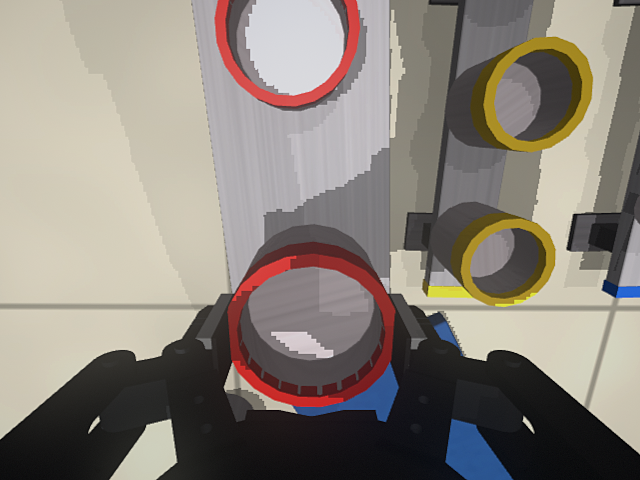

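The second large cup is held over the red rail at (311,330). The first stands on it at (287,40), and medium cups stand on the yellow rail at (538,95) and (507,260). I'll lower the cup.

Request:
play_rows(motion=[{"fingers": 0.2, "translation": [-0.1, 0, 2], "roll": 0}, {"fingers": 0.2, "translation": [-0.1, 0, 4], "roll": 0}, {"fingers": 0.2, "translation": [-0.1, 0, 5.2], "roll": 0}, {"fingers": 0.2, "translation": [-0.1, 0, 6], "roll": 0}, {"fingers": 0.2, "translation": [-0.1, 0, 6.3], "roll": 0}, {"fingers": 0.2, "translation": [-0.1, 0, 6.5], "roll": 0}, {"fingers": 0.2, "translation": [-0.1, 0, 6.5], "roll": 0}, {"fingers": 0.2, "translation": [-0.1, 0, 6.5], "roll": 0}])

```text
clock: 46.28
eef_pos: [0.6087, 0.1053, 0.0793]
tool_rot: [0.708, 0.707, 0.0, 0.001]
ft_force: [-3.7, -2.0, 5.9]
grip_width: 0.0613
```

Request:
play_rows(motion=[{"fingers": -0.5, "translation": [0, 0, 0], "roll": 0}, {"fingers": -1, "translation": [0, 0, 0], "roll": 0}, {"fingers": -1, "translation": [0, 0, 0], "roll": 0}, {"fingers": -1, "translation": [0, 0, 0], "roll": 0}, {"fingers": -1, "translation": [0, 0, 0], "roll": 0}, {"fingers": -1, "translation": [0, 0, -3], "roll": 0}, {"fingers": -1, "translation": [0, 0, -6], "roll": 0}, {"fingers": -1, "translation": [0, 0, -10], "roll": 0}, {"fingers": -1, "translation": [0, 0, -12], "roll": 0}, {"fingers": -1, "translation": [0, 0, -12], "roll": 0}])

```text
clock: 47.12
eef_pos: [0.612, 0.1074, 0.204]
tool_rot: [0.707, 0.707, 0.005, 0.003]
ft_force: [0.5, 0.7, 0.8]
grip_width: 0.085
```

Request:
play_rows(motion=[{"fingers": 0, "translation": [-46, -11, 0], "roll": 0}, {"fingers": 1, "translation": [-46, -11, 0], "roll": 0}, {"fingers": 1, "translation": [-46, -11, 0], "roll": 0}, {"fingers": 1, "translation": [-46, -11, 0], "roll": 0}, {"fingers": 1, "translation": [-46, -11, 0], "roll": 0}, {"fingers": 1, "translation": [-46, -11, 0], "roll": 0}, {"fingers": 1, "translation": [-46, -11, 0], "roll": 0}, {"fingers": 1, "translation": [-46, -11, 0], "roll": 0}, {"fingers": 1, "translation": [-46, -11, 0], "roll": 0}, {"fingers": 1, "translation": [-46, -11, 0], "roll": 0}, {"fingers": 1, "translation": [-46, -11, 0], "roll": 0}, {"fingers": 1, "translation": [-46, -11, 0], "roll": 0}, {"fingers": 1, "translation": [-46, -11, 0], "roll": 0}, {"fingers": 1, "translation": [-46, -11, 0], "roll": 0}, {"fingers": 1, "translation": [-46, -11, 0], "roll": 0}, {"fingers": 1, "translation": [-46, -11, 0], "roll": 0}])

```text
clock: 48.45
eef_pos: [0.4994, -0.3516, 0.1971]
tool_rot: [0.706, 0.708, 0.0, -0.0]
ft_force: [0.7, 0.0, 0.2]
grip_width: -0.0003
```

```bash
python3 - <<'E'
from h import *
cups()
S=shot('scene'); D=shot('side'); W=shot('wrist')
print(bot.get_obs()['eef_pos'])
for k in blobs(W,'green',60): ct=k.min(0)/2+k.max(0)/2; print('W green',ct,k.max(0)-k.min(0),ray(W,ct,.065)[0])
for c in(S,D):
  for k in blobs(c,'green',60): ct=k.min(0)/2+k.max(0)/2; print('green',ct,ray(c,ct,.065)[0])
a=S['pixels'][110:290,120:500]; b=D['pixels'][120:270,190:410]
cv2.imwrite('pics/f1.png',cv2.cvtColor(np.hstack([cv2.resize(a,(480,400)),cv2.resize(b,(320,400))]),cv2.COLOR_RGB2BGR))
E
```

```text
blue [0.4341 0.3315 0.0948] e0.0002
yellow [0.5928 0.215  0.0832] e0.0006
yellow [0.5155 0.214  0.0895] e0.0015
yellow [ 0.3596 -0.2133  0.0223] e0.0005
yellow [0.4358 0.2142 0.0903] e0.0026
red [0.6704 0.1074 0.0383] e0.0024
red [0.6071 0.1069 0.0849] e0.0024
[ 0.49940715 -0.35230798  0.19752625]
W green [279.5 232.5] [39 37] [ 0.49888944 -0.3760365   0.065     ]
green [132.5 212. ] [ 0.49988417 -0.37650888  0.065     ]
green [609.  65.] [0.0015117  0.98657864 0.065     ]
green [384.5 444.5] [ 0.4975508  -0.37472158  0.065     ]
```

View pics/f1.png

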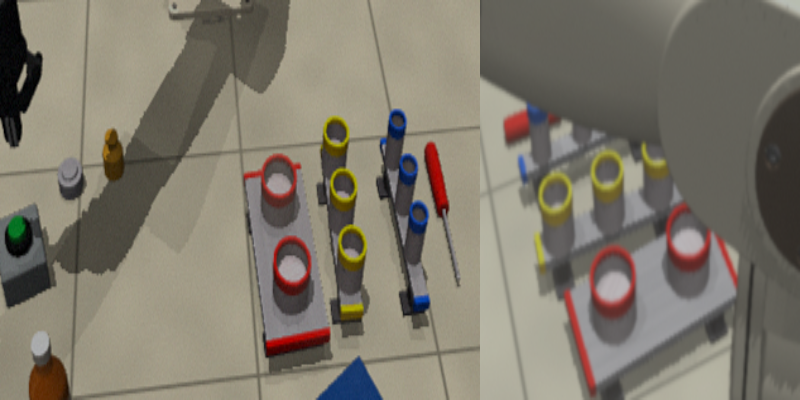

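All eight cups stand upright on their rails. The button's green cap is at (.499,-.376,.065), and three views agree. I'll move over it with shut fingers.

Request:
play_rows(motion=[{"fingers": 1, "translation": [-2.4, 0, 3], "roll": 0}, {"fingers": 1, "translation": [-2.4, 0, 6], "roll": 0}, {"fingers": 1, "translation": [-2.4, 0, 9], "roll": 0}, {"fingers": 1, "translation": [-2.4, 0, 10.5], "roll": 0}, {"fingers": 1, "translation": [-2.4, 0, 11], "roll": 0}, {"fingers": 1, "translation": [-2.4, 0, 11], "roll": 0}, {"fingers": 1, "translation": [-2.4, 0, 11], "roll": 0}])

```text
clock: 49.28
eef_pos: [0.4996, -0.3774, 0.0883]
tool_rot: [0.707, 0.707, 0.0, 0.001]
ft_force: [-0.2, 0.2, 0.6]
grip_width: 0.0
```

```bash
python3 - <<'E'
from h import *
W=shot('wrist','b1.png'); D=shot('side')
print(bot.get_obs()['eef_pos'],bot.get_obs()['ft_force'])
cups()
cv2.imwrite('pics/b2.png',cv2.cvtColor(np.hstack([cv2.resize(W['pixels'],(400,300)),cv2.resize(D['pixels'][330:480,280:480],(400,300))]),cv2.COLOR_RGB2BGR))
E
```

```text
[ 0.50017849 -0.37801774  0.08940682] [-0.40633532 -0.70148809  0.64009887]
yellow [ 0.3604 -0.2116  0.019 ] e0.0000
```

View pics/b2.png

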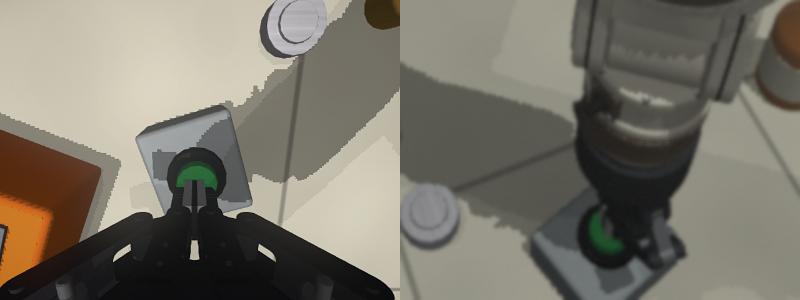

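The shut fingertips are right over the green cap. I'll press gradually.

Request:
play_rows(motion=[{"fingers": 1, "translation": [0.1, 0, 0.3], "roll": 0}, {"fingers": 1, "translation": [0.1, 0, 0.5], "roll": 0}, {"fingers": 1, "translation": [0.1, 0, 0.7], "roll": 0}, {"fingers": 1, "translation": [0.1, 0, 0.9], "roll": 0}, {"fingers": 1, "translation": [0.1, 0, 0.9], "roll": 0}, {"fingers": 1, "translation": [0.1, 0, 0.9], "roll": 0}])

```text
clock: 49.98
eef_pos: [0.499, -0.3763, 0.0785]
tool_rot: [0.707, 0.707, 0.0, 0.0]
ft_force: [-1.0, 0.3, 2.6]
grip_width: -0.0003
```

Request:
play_rows(motion=[{"fingers": 1, "translation": [0, 0, 0.1], "roll": 0}, {"fingers": 1, "translation": [0, 0, 0.2], "roll": 0}, {"fingers": 1, "translation": [0, 0, 0.2], "roll": 0}, {"fingers": 1, "translation": [0, 0, 0.2], "roll": 0}])

```text
clock: 50.32
eef_pos: [0.499, -0.3763, 0.0765]
tool_rot: [0.707, 0.707, 0.0, 0.0]
ft_force: [-0.2, 0.7, 3.8]
grip_width: 0.0002
```

Request:
play_rows(motion=[{"fingers": 1, "translation": [0, 0, 0.1], "roll": 0}, {"fingers": 1, "translation": [0, 0, 0.2], "roll": 0}, {"fingers": 1, "translation": [0, 0, 0.2], "roll": 0}, {"fingers": 1, "translation": [0, 0, 0.2], "roll": 0}])

```text
clock: 50.65
eef_pos: [0.499, -0.3763, 0.0751]
tool_rot: [0.707, 0.707, 0.0, 0.0]
ft_force: [-1.0, 2.5, 6.2]
grip_width: -0.0001
```

Request:
play_rows(motion=[{"fingers": 1, "translation": [0, 0, 0.1], "roll": 0}, {"fingers": 1, "translation": [0, 0, 0.2], "roll": 0}, {"fingers": 1, "translation": [0, 0, 0.2], "roll": 0}, {"fingers": 1, "translation": [0, 0, 0.2], "roll": 0}])

```text
clock: 50.98
eef_pos: [0.4991, -0.3764, 0.0749]
tool_rot: [0.707, 0.707, 0.0, 0.001]
ft_force: [-2.8, 3.4, 15.4]
grip_width: -0.0002
```

The press bottomed out: no more travel, force at 15 N. I'll release, retreat and check.

Request:
play_rows(motion=[{"fingers": 1, "translation": [0, 0, -1], "roll": 0}, {"fingers": 1, "translation": [0, 0, -4], "roll": 0}, {"fingers": 1, "translation": [0, 0, -8], "roll": 0}, {"fingers": 1, "translation": [0, 0, -12], "roll": 0}, {"fingers": 1, "translation": [0, 0, -16], "roll": 0}, {"fingers": 1, "translation": [0, -15, -18], "roll": 0}, {"fingers": 1, "translation": [0, -15, -18], "roll": 0}, {"fingers": 1, "translation": [0, -15, -18], "roll": 0}, {"fingers": 1, "translation": [0, -15, -18], "roll": 0}, {"fingers": 1, "translation": [0, -15, -18], "roll": 0}, {"fingers": 1, "translation": [0, -15, -18], "roll": 0}, {"fingers": 1, "translation": [0, -15, -18], "roll": 0}, {"fingers": 1, "translation": [0, -15, -18], "roll": 0}, {"fingers": 1, "translation": [0, -15, -18], "roll": 0}])

```text
clock: 52.15
eef_pos: [0.3498, -0.3763, 0.2516]
tool_rot: [0.707, 0.708, 0.0, -0.0]
ft_force: [-0.3, -0.5, 0.1]
grip_width: -0.0002
```

```bash
python3 - <<'E'
from h import *
cups()
S=shot('scene'); D=shot('side')
a=S['pixels'][110:330,120:500]; b=D['pixels'][120:480,190:510]
cv2.imwrite('pics/f2.png',cv2.cvtColor(np.hstack([cv2.resize(a,(480,400)),cv2.resize(b,(320,400))]),cv2.COLOR_RGB2BGR))
E
```

```text
yellow [0.6399 0.211  0.0415] e0.0021
```

View pics/f2.png

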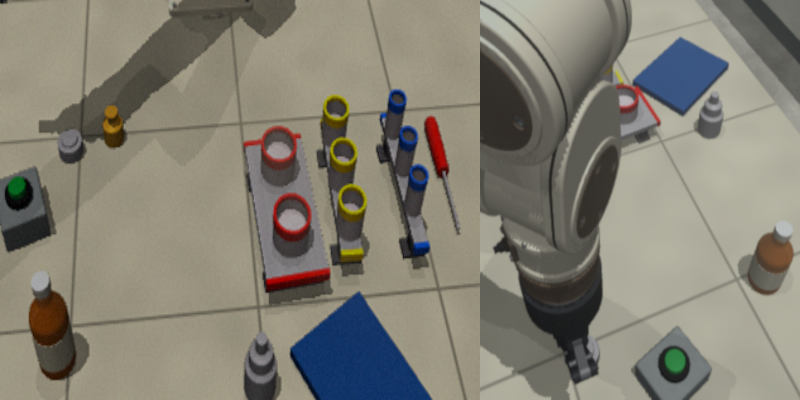

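The final picture shows all eight cups upright on their rails, the button released at (17,190) in the crop, and the bystanders in place. Handing in.

```bash
python3 -c "
from workcell import bot
bot.job_done(); print(bot.get_obs()['clock'])"
```

```text
the job is handed in; nothing more can be done
the job is handed in; nothing more can be done
```

I took all three stacks apart: three small cups now stand on the blue-ended rail, three medium on the yellow, and two large on the red. Then I pressed the green button to its stop, let it go, and moved the arm clear. The job was handed in at about 52 s on the robot's clock; no verdict is reported.

- **Last look:** the scene picture taken just before handing in shows all eight cups upright and un-nested, the button up, and the bystander objects apparently where they started.
- **Button:** it stopped moving at about 15 N, well above the 4 N it needs when fully down.
- **Cup positions:** two-view checks after placing gave cup heights matching the rails. The medium cups, the first small cup and the far large cup measured within about 3 mm of their rails' middle lines. The other large cup was found only once from above, also close to its line.
- **Disagreement:** for two small cups the two-view y was about 0.335 m, while the gripper released them at about 0.331–0.332 m on a rail line near 0.330–0.331 m. That is at most about 5 mm off centre, within the 9 mm limit.
- **Check that failed:** in the final numeric check the arm blocked the side camera, so it gave no cup positions, and I relied on the picture and the earlier readings.
- **Disturbances:** I noticed neither a knocked large cup nor a slackened grip.

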